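# Charge a slide dry-store: desiccant and cassettes

### The job

Make the slide store ready: with the scoop, and never touching them with the fingers, scoop up all the orange drying lumps from the white tray and tip them into the grey bin; once they are all in, shut the bin's lid fully, and lay the scoop back flat in its tray the way it lay. Also push every slide cassette, lying flat, down past the red catches of the spring magazine so that it snaps in under both and stays there. Leave the two bottles where they stand.

Things in the scene. Friction and masses are not known exactly. Their poses are not given: they have to be found in the camera images.
- tray: fixed white open tray with the orange lumps and the scoop, 170 x 96 mm outside, 162 x 88 mm inside, walls 34 mm high (front wall 52 mm), 4 mm thick, floor 4 mm. Origin: on the underside, on the middle line; +x runs along its length to the front end, z up; inside it runs from x = -96 (rear wall) to +66 mm (front wall). At the start the lumps lie between x = -8 and +56 mm, in front of the scoop
- tray_front (a point): middle of the foot of the tray's front wall, inside, on the floor (tray x = +66 mm, 4 mm up), axes as the tray. A scoop pushed forward flat along the floor until its lip is within 5 mm of this wall has all the lumps on its pan (up to about 20 N)
- scoop: loose steel scoop with blue handle, 95 to 160 g, lying in the rear of the tray, handle over the rear wall. Origin: centre of the underside of its pan; +x to the open front lip. Pan 80 x 82 mm outside, floor 2 mm, bevelled lip, back and side walls 29 mm high, 2 mm thick. Handle: level bar along x from x = -39 to -139 mm, 18 mm wide (y), 20 mm high, its middle 72 mm above the underside of the pan
- scoop_grip (a point): point in the middle of the scoop's handle where to grip across its 18 mm width: scoop x = -92 mm, 72 mm above the underside of the pan; axes as the scoop
- scoop_lip (a point): middle of the scoop's front lip, at scoop x = +40 mm, on the underside
- bin: fixed grey square drying bin, 110 x 110 x 60 mm high, open top, walls and floor 4 mm. Origin: centre of its underside; its lid is hinged on the +x side, the side away from the robot
- lid (a joint): angle of the bin's white lid (rad): 0 = shut flat on the bin, 1.57 = upright, starts open at 1.6 to 1.85, stop at 1.95. A plate 110 x 110 x 6 mm, hinged on the +x rim; a stiff hinge (0.11 N m of friction) keeps it where it is left
- lid_hinge (a point): middle of the lid's hinge axis (along the bin's y), on the +x rim of the bin at height 60 mm; axes as the bin
- lid_tab (a point): middle of the black tab (16 x 44 x 6 mm) on the free edge of the lid, 119 mm from the hinge axis
- magazine: fixed aluminium spring magazine, a well 83 (x) x 53 mm (y) open at the top. Origin: centre of its underside; base plate 150 x 84 mm, x is the long axis. Walls 54 mm high; four corner posts guide a cassette, straight to 78 mm, flared to 88 mm; between them the long sides are open above the walls for 48 mm. Room for three cassettes, each pushes the earlier ones down by 12 mm
- magazine_mouth (a point): centre of the well at the flat underside of the two red spring catches, 54 mm above the magazine's underside; axes as the magazine. The catches, at the x ends, stick 5 mm into the well and slope up to 67 mm. A cassette laid in the mouth rests on the slopes, underside 60 to 65 mm up; pushed down in its middle (8 to 15 N) until its top is a few mm below this point it snaps under both
- follower (a joint): how far the yellow spring plate in the magazine is pressed down (m): 0 when empty, 0.012 more for each cassette loaded, at most 0.044; spring 50 N/m, 2 N at 0
- lump_0: orange hard, smooth, slippery (friction 0.2) faceted lump of drying agent, 23 mm across and 24 mm high, 20 g; origin at its centre. From 3 to 5 lumps are present
- lump_1: orange hard, smooth, slippery (friction 0.2) faceted lump of drying agent, 23 mm across and 24 mm high, 20 g; origin at its centre. From 3 to 5 lumps are present
- lump_2: orange hard, smooth, slippery (friction 0.2) faceted lump of drying agent, 23 mm across and 24 mm high, 20 g; origin at its centre. From 3 to 5 lumps are present
- lump_3: orange hard, smooth, slippery (friction 0.2) faceted lump of drying agent, 23 mm across and 24 mm high, 20 g; origin at its centre. From 3 to 5 lumps are present
- lump_4: orange hard, smooth, slippery (friction 0.2) faceted lump of drying agent, 23 mm across and 24 mm high, 20 g; origin at its centre. From 3 to 5 lumps are present
- cassette_0: flat green slide cassette with a white label area, 80 (x) x 50 (y) x 12 mm (z), 40 g, either way round; origin: centre of its underside. 2 or 3 cassettes are present
- cassette_1: flat blue slide cassette with a white label area, 80 (x) x 50 (y) x 12 mm (z), 40 g, either way round; origin: centre of its underside. 2 or 3 cassettes are present
- cassette_2: flat yellow slide cassette with a white label area, 80 (x) x 50 (y) x 12 mm (z), 40 g, either way round; origin: centre of its underside. 2 or 3 cassettes are present
- reagent_bottle: amber reagent bottle with black cap, 49 mm wide, 94 mm high; bystander; origin: centre of its underside
- wash_bottle: cream wash bottle with red cap and bent spout, 66 x 109 x 201 mm; bystander; origin: centre of its underside

How it is judged:
By the outcome, as a careful person would: the job done as asked, in the order asked, and still so for the second after the job is handed in, with the robot touching nothing.
Of lump_0, lump_1, lump_2, lump_3, lump_4 only 3 to 5 are there at a start; the rules pass over those that are not, and their reading is None.
Of cassette_0, cassette_1, cassette_2 only 2 to 3 are there at a start; the rules pass over those that are not, and their reading is None.
At some moment in a run one of cassette_0, cassette_1, cassette_2 may be knocked a few centimetres aside while the robot is not near it.
It also fails if it takes over 208 s, if anything falls off the work surface, if the arm or the gripper's body presses on something with over 40 N, if the wrist force passes 120 N, or if a joint passes its speed limit or range.

### The arm

A 7-joint arm with a two-finger parallel gripper is mounted at the origin on a cart in front of the work surface, level with it; the furniture and walls round the work are solid. World frame = base frame: x ahead of the robot, y to its left, z up, the work surface at z = 0. Lengths are in m, angles in rad, forces in N, time in s.
With the tool pointing down it reaches from about 0.4 to 0.85 m from the base axis. Payload 10.4 kg.
Tool frame: the origin (TCP) lies at the very end of the fingers, on their centre line; the grasp point (between the pads) lies 19 mm behind it; z points along the fingers, y is the direction in which the jaws open and shut (so a half turn about z gives the same grasp; the last joint's range is limited). The gripper opens to 85 mm and grips with 20 to 120 N. Pads are 22 mm wide; open, the fingers measure 114 mm over their backs; the gripper's body (76 mm by 85 mm) begins 54 mm behind the grasp point. The pads swing forward as they close: fully open they stand 13 mm farther back than shut.
Start: joints at [-1.308, 0.332, -0.065, 1.46, 0.022, 1.35, -0.088], TCP at [0.176, 0.6, 0.231] pointing down, gripper open.
Joint ranges: [-2.6, 2.6], [-0.5, 2.12], [-1.47, 1.34], [0.16, 2.42], [-1.27, 4.41], [0.06, 2.06], [-2.6, 2.6]. Speed limits (rad/s): [2.22, 2.22, 2.79, 2.79, 3.14, 3.14, 3.14].

### API

Orientations are given as a rotation vector (axis times angle).
In Python, from plant import read_state, get_image, camera_info, manip gives the robot as it stands.
- The arm moves only by the tool step_arm, never from a script. Its argument "increments" is a list that holds one entry, the list of rows, each a list of 7 numbers: the shift along the tool's x, y, z in cm, then the turn, a rotation vector about the tool's x, y, z in degrees, then the finger opening in cm, from 0 to 8.54. In form: [[[tx, ty, tz, rx, ry, rz, jaw], ...]]. A call has 1 to 10 rows; each row is the pose to reach, as a shift and turn from the pose commanded when the call began, along the tool's axes at that moment; what a row does not reach only later rows make up. A row lasts 1/8 s, in which the tool goes at most 62.5 mm and 10.7 degrees, less where a joint would pass 70% of its speed; a pose out of reach is approached as far as the arm can. A call with a gripper value outside its range is refused whole. The fingers move at their own pace and stop on an object; "squeeze" is the grip in N (left out, the last holds). Time passes only in rows, so rows that repeat a pose let the fingers close. It gives the time, the measured TCP pose, the force and the opening at its end, in the units of the state.
- read_state(): the state, without advancing time (a new reading comes with each control period).
- get_image(name): name is "scene" or "top" or "wrist"; returns the picture (384x512x3 uint8, red, green, blue); there is no depth.
- camera_info(name): a dict with "camera_matrix" (3x3 intrinsics, pixels), "eye" and "rotation" of the camera in the world; the wrist camera has in their place "hand_eye" (4x4, takes a point from camera to tool coordinates, whose origin is the TCP and whose axes are the flange's). Camera axes: x right, y down, z forward; pixel columns grow to the right and rows downward; lengths in m; the calibration is good to about 2 mm. A picture is of the moment at which its call begins: read the wrist's pose just before it. camera_info takes no time and is no camera call.
- manip.job_done(): hands the job in, once; it reports no verdict.
The state is a dict: "time_s": time; "joint_positions": joint angles; "qvel": joint speeds; "effort": joint torques, N m; "eef_pos": TCP position; "tcp_rot": TCP orientation; "contact_force": force on the tool from outside, world axes, zero at the start; "wrist_torque": the same for the moment, N m; "opening": opening from 0.0 (shut) to 1.0 (fully open).
Only numpy, scipy, OpenCV 4.12 (cv2) and the standard library are available. Lean on these libraries where they do the work, as an engineer would, in place of code of your own. Each camera call takes 0.05 s, during which the arm holds its last target. There are 200 camera calls.

## Working session

There is one attempt and no reset: what is moved stays moved. The work goes in short steps, Python scripts to look and compute and a tool call to move; the robot and the scene stay as the last step left them, time stands still between calls to the robot, and variables do not carry over. Pictures are saved under pics/ and viewed, about 12 in all and at most 16, crops included, and the job is handed in when it is done.

Besides the shell and the picture viewer there is one more tool, called after ">>>" as name([rows], argument=value, ...), one row to a line, values as JSON. step_arm: Moves the arm, as the interface text tells. Its arguments: {"type":"object","properties":{"increments":{"type":"array","items":{"type":"array","items":{"type":"array","items":{"type":"number"}}}},"squeeze":{"type":"number"}},"required":["increments"]}

```bash
ls; mkdir -p pics
python3 - <<'E'
from plant import read_state,get_image,camera_info
import cv2,numpy as np
s=read_state();print(s)
for n in("scene","top","wrist"):
    i=get_image(n);cv2.imwrite(f"pics/{n}0.png",i[:,:,::-1]);print(n,camera_info(n))
a=[cv2.imread(f"pics/{n}0.png") for n in("scene","top")]
cv2.imwrite("pics/a.png",cv2.resize(a[0],(800,600)));cv2.imwrite("pics/b.png",cv2.resize(a[1],(800,600)))
E
```

```text
pics
{'time_s': 0.0, 'joint_positions': array([-1.30755127,  0.33287562, -0.06472093,  1.46094231,  0.02157955,
        1.34989356, -0.08848764]), 'qvel': array([ 0.00153604, -0.00034815, -0.000405  ,  0.00104887, -0.00028799,
        0.00045075, -0.00064037]), 'effort': array([ 1.77042261e-04, -6.25470543e+01,  4.93981526e-02, -3.91586065e+01,
        1.63134676e-02,  1.04880048e-02, -1.43549590e-05]), 'eef_pos': array([0.1761109 , 0.59928363, 0.23051316]), 'tcp_rot': array([-4.4737819e-01, -3.1094086e+00,  2.2222360e-03]), 'contact_force': array([0.32289288, 0.25849066, 0.15789342]), 'wrist_torque': array([-0.03354173, -0.02054136, -0.00473085]), 'opening': 0.9982518373062507}
scene {'camera_matrix': array([[354.45259172,   0.        , 249.71719219],
       [  0.        , 354.45259172, 192.23206361],
       [  0.        ,   0.        ,   1.        ]]), 'eye': array([ 0.13367253, -0.81202408,  0.68395761]), 'rotation': array([-2.13066087,  0.70311759, -0.34538633])}
top {'camera_matrix': array([[387.29955863,   0.        , 257.57875971],
       [  0.        , 387.29955863, 189.37203145],
       [  0.        ,   0.        ,   1.        ]]), 'eye': array([ 0.53837327, -0.17648838,  0.9822067 ]), 'rotation': array([-2.18391618,  2.21966755, -0.07913993])}
wrist {'camera_matrix': array([[332.62599742,   0.        , 256.82438989],
       [  0.        , 332.62599742, 193.55137027],
       [  0.        ,   0.        ,   1.        ]]), 'hand_eye': array([[ 3.39483701e-04, -9.57114631e-01, -2.89709282e-01,
         7.41738311e-02],
       [ 9.99999941e-01,  3.07692528e-04,  1.55282080e-04,
        -8.16817580e-04],
       [-5.94813695e-05, -2.89709318e-01,  9.57114678e-01,
        -1.42549605e-01],
       [ 0.00000000e+00,  0.00000000e+00,  0.00000000e+00,
         1.00000000e+00]])}
```

View pics/a.png

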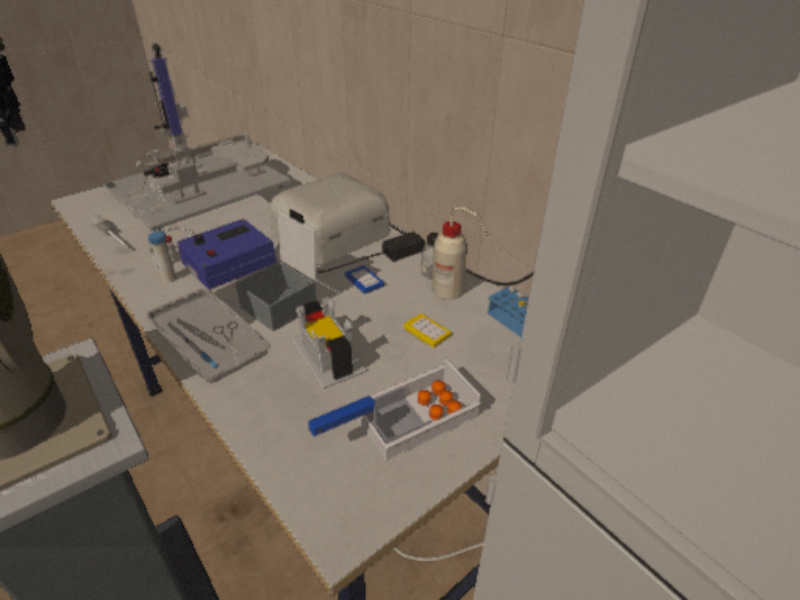

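View pics/b.png

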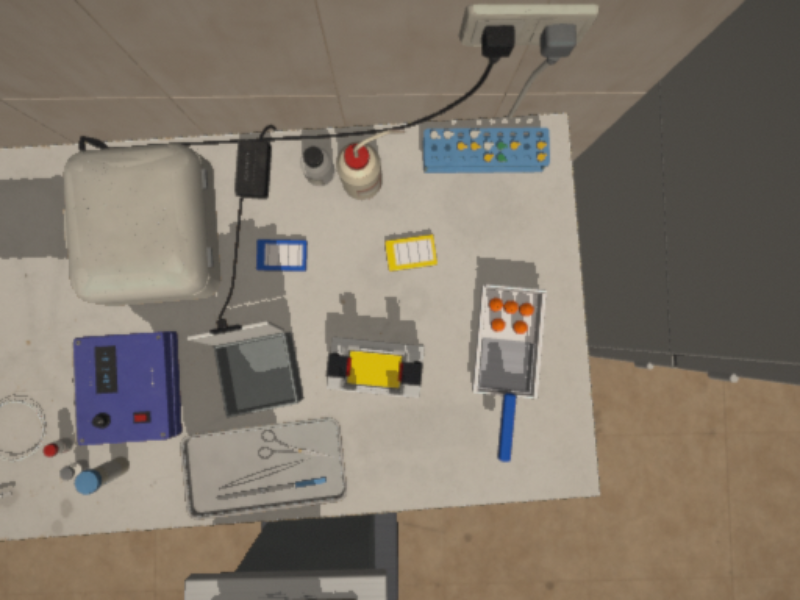

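The top view shows five lumps, two cassettes (blue at (282,255), yellow at (411,252)), the bin with its lid open at (258,370), the magazine at (376,370) and the tray at (510,345) with the scoop handle pointing at the robot. The view is 800x600. Next I'll turn these pixels into coarse world positions.

```bash
cat > h.py <<'E'
import numpy as np,cv2
from scipy.spatial.transform import Rotation as Ro
from plant import read_state,get_image,camera_info
def cam(n,s=None):
    c=camera_info(n);K=c["camera_matrix"]
    if n=="wrist":
        R=Ro.from_rotvec(s["tcp_rot"]).as_matrix();H=c["hand_eye"]
        return K,R@H[:3,3]+s["eef_pos"],R@H[:3,:3]
    return K,c["eye"],Ro.from_rotvec(c["rotation"]).as_matrix()
def ray(C,p):
    K,e,R=C;d=R@np.linalg.solve(K,[p[0],p[1],1.]);return e,d
def onz(C,p,z):
    e,d=ray(C,p);return e+d*(z-e[2])/d[2]
def proj(C,P):
    K,e,R=C;q=K@(R.T@(np.asarray(P)-e));return q[:2]/q[2]
def two(r1,r2):
    (a,d),(b,f)=r1,r2
    t=np.linalg.lstsq(np.c_[d,-f],b-a,rcond=None)[0];p,q=a+t[0]*d,b+t[1]*f
    return (p+q)/2,np.linalg.norm(p-q)
HS=dict(orange=([5,170,120],[14,255,255]),blue=([105,150,60],[125,255,255]),yellow=([22,150,110],[34,255,255]),red=([0,150,90],[4,255,255]))
def blobs(im,c,amin=30):
    hsv=cv2.cvtColor(im,cv2.COLOR_RGB2HSV);m=cv2.inRange(hsv,np.array(HS[c][0]),np.array(HS[c][1]))
    cs,_=cv2.findContours(m,cv2.RETR_EXTERNAL,cv2.CHAIN_APPROX_NONE)
    return [x for x in cs if cv2.contourArea(x)>=amin]
def go(P,R=None,s=None):
    "increments (cm,deg) in tool axes from measured pose to world pose"
    s=s or read_state();R0=Ro.from_rotvec(s["tcp_rot"])
    t=R0.inv().apply(np.asarray(P)-s["eef_pos"])*100
    r=np.zeros(3) if R is None else (R0.inv()*R).as_rotvec(degrees=True)
    return np.round(t,2),np.round(r,2)
def down(yaw):
    "tool pointing down, tool x along (-cos yaw,-sin yaw): camera on robot side, jaws along yaw+90deg"
    c,s=np.cos(yaw),np.sin(yaw)
    return Ro.from_matrix(np.array([[-c,-s,0],[-s,c,0],[0,0,-1]]).T.T if 0 else np.c_[[-c,-s,0],[-s,c,0],[0,0,-1]])
E
python3 - <<'E'
from h import *
im=cv2.imread("pics/top0.png")[:,:,::-1].copy();C=cam("top")
for c,z in(("orange",.016),("blue",.012),("yellow",.012),("red",.06)):
    for x in blobs(im,c):
        r=cv2.minAreaRect(x);b=cv2.boxPoints(r)
        zz=.086 if c=="blue" and r[0][1]>200 else z
        w=np.array([onz(C,p,zz)[:2] for p in b])
        print(c,np.round(r[0],1),cv2.contourArea(x),"ctr",np.round(onz(C,r[0],zz),3),"sides",np.round([np.linalg.norm(w[1]-w[0]),np.linalg.norm(w[2]-w[1])],3),"ang",np.round(np.degrees([np.arctan2(*(w[i+1]-w[i])[::-1]) for i in(0,1)]),1))
s=1.5625
for n,p,z in(("tray FL",(484,287),.052),("tray FR",(545,292),.052),("tray RL",(474,392),.034),("tray RR",(535,398),.034),
 ("bin",(218,343),.06),("bin",(290,333),.06),("bin",(299,402),.06),("bin",(226,415),.06),
 ("magcatchL",(337,366),.08),("magR",(413,374),.08),("reag",(313,157),.094),("wash",(356,155),.15)):
    print(n,np.round(onz(C,np.array(p)/s,z),3))
E
```

```text
orange [332.5 209. ] 37.0 ctr [ 0.539 -0.38   0.016] sides [0.018 0.015] ang [-90.9 178.4]
orange [318.5 207.5] 38.0 ctr [ 0.543 -0.345  0.016] sides [0.018 0.017] ang [-90.9 178.5]
orange [336.5 197.5] 38.5 ctr [ 0.568 -0.391  0.016] sides [0.018 0.018] ang [-90.9 178.4]
orange [322.  195.1] 78.5 ctr [ 0.574 -0.355  0.016] sides [0.018 0.046] ang [ -7.8 -97.2]
blue [324.1 273. ] 235.5 ctr [ 0.393 -0.342  0.086] sides [0.096 0.016] ang [ -7.3 -96.7]
blue [180. 163.] 520.0 ctr [0.661 0.    0.012] sides [0.075 0.045] ang [-90.8 179.6]
yellow [239.3 236. ] 599.0 ctr [ 0.476 -0.146  0.012] sides [0.051 0.083] ang [ -6.4 -96.7]
yellow [262.7 161.3] 554.5 ctr [ 0.662 -0.208  0.012] sides [0.078 0.049] ang [ -82.6 -173. ]
red [ 31.5 288. ] 33.5 ctr [0.367 0.338 0.06 ] sides [0.016 0.014] ang [ -91.1 -179.2]
red [228.   99.5] 127.5 ctr [ 0.807 -0.125  0.06 ] sides [0.034 0.037] ang [-90.7 179.2]
tray FL [ 0.601 -0.319  0.052]
tray FR [ 0.592 -0.413  0.052]
tray RL [ 0.438 -0.302  0.034]
tray RR [ 0.427 -0.397  0.034]
bin [0.522 0.088 0.06 ]
bin [ 0.535 -0.021  0.06 ]
bin [ 0.431 -0.034  0.06 ]
bin [0.414 0.076 0.06 ]
magcatchL [ 0.485 -0.094  0.08 ]
magR [ 0.471 -0.206  0.08 ]
reag [ 0.796 -0.063  0.094]
wash [ 0.782 -0.13   0.15 ]
```

Run:
```python
import cv2
i=cv2.imread("pics/top0.png");cv2.imwrite("pics/c.png",cv2.resize(i[175:305,110:360],None,fx=3.2,fy=3.2,interpolation=2))
```

```text
(no output)
```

View pics/c.png

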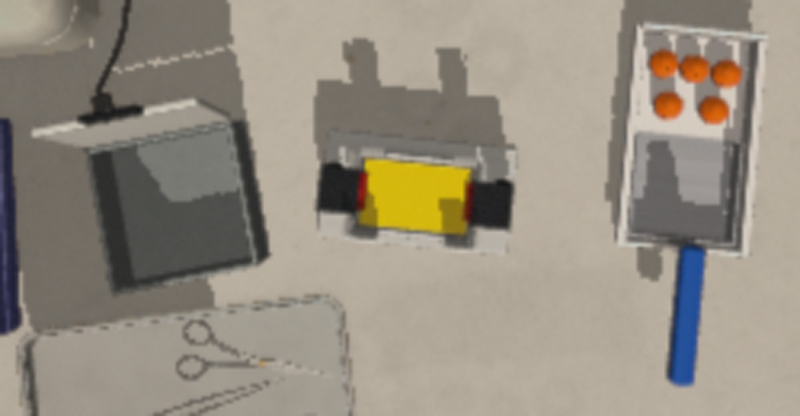

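Run:
```python
from h import *
D=down(np.radians(-6.5))
for P in((.5,.25,.38),(.42,-.1,.32),(.36,-.33,.28)): print(P,go(P,D))
```

```text
(0.5, 0.25, 0.38) (array([-40.92, -24.41, -14.9 ]), array([-0.06, -0.  , -9.88]))
(0.42, -0.1, 0.32) (array([-43.12, -60.24,  -8.86]), array([-0.06, -0.  , -9.88]))
(0.36, -0.33, 0.28) (array([-43.84, -83.99,  -4.84]), array([-0.06, -0.  , -9.88]))
```

>>> step_arm([
  [[-2,-1,-5,0,0,0,8.5],[-6,-3,-10,0,0,-1,8.5],[-11,-6,-15,0,0,-3,8.5],[-16.5,-9.5,-15,0,0,-5,8.5],[-22,-13,-15,0,0,-7,8.5],[-27.5,-16.5,-15,0,0,-9,8.5],[-33,-20,-15,0,0,-9.9,8.5],[-37.5,-22.5,-15,0,0,-9.9,8.5],[-40.9,-24.4,-15,0,0,-9.9,8.5]],
])

```text
time_s: 1.27
eef_pos: [0.5011, 0.248, 0.3813]
tcp_rot: [0.179, 3.136, 0.0]
contact_force: [-0.2, 1.0, -0.4]
opening: 0.99
```

>>> step_arm([
  [[0.5,-4,0.5,0,0,0,8.5],[1,-9,1,0,0,0,8.5],[1.5,-15,2,0,0,0,8.5],[2,-21,3,0,0,0,8.5],[3,-27,4,0,0,0,8.5],[4,-32,5,0,0,0,8.5],[4,-35,6,0,0,0,8.5],[4,-35.7,6,0,0,0,8.5],[4,-35.7,6,0,0,0,8.5]],
])

```text
time_s: 2.4
eef_pos: [0.42, -0.0994, 0.3215]
tcp_rot: [0.177, 3.136, 0.0]
contact_force: [0.1, -0.0, 0.3]
opening: 0.993
```

Run:
```python
from h import *
s=read_state();i=get_image("wrist");print(s["time_s"],s["eef_pos"],s["tcp_rot"],s["joint_positions"])
np.save("w1.npy",np.r_[s["eef_pos"],s["tcp_rot"]]);cv2.imwrite("pics/w1.png",i[:,:,::-1]);cv2.imwrite("pics/w1b.png",cv2.resize(i[:,:,::-1],(800,600),interpolation=2))
```

```text
2.4 [ 0.41997294 -0.0994406   0.32147368] [1.77188019e-01 3.13647682e+00 4.46073708e-04] [-0.49805077 -0.20055396  0.54206168  1.80644562  0.10287949  1.50777556
  1.48654668]
```

View pics/w1b.png

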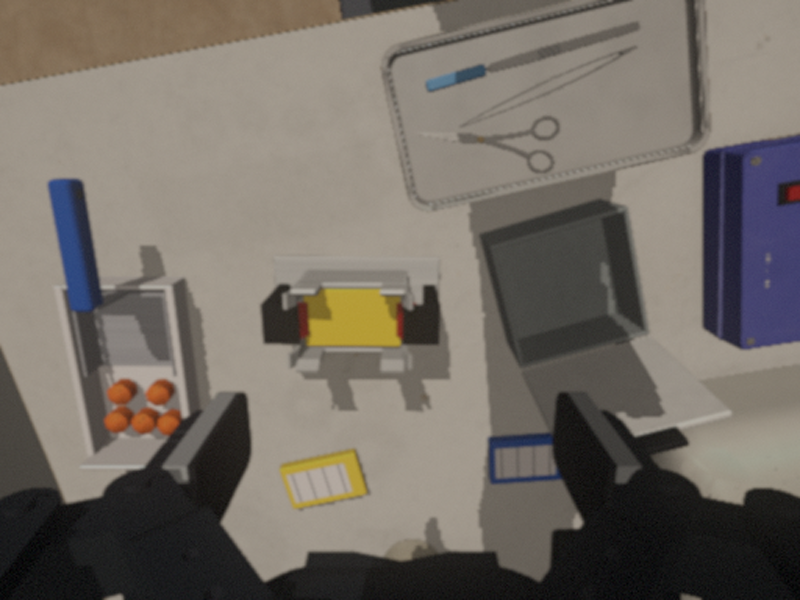

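The wrist view covers everything. Red catches are at (304,320) and (401,320), the bin rim corners at (482,236), (625,202), (648,332) and (520,363), the handle at (75,245) and the lid corner at (728,412). Now I'll get positions from these.

Run:
```python
from h import *
w=np.load("w1.npy");C=cam("wrist",dict(eef_pos=w[:3],tcp_rot=w[3:]));T=cam("top")
im=cv2.imread("pics/w1.png")[:,:,::-1].copy()
k=1/1.5625
for c in("red","blue","yellow"):
    for x in blobs(im,c,12):
        r=cv2.minAreaRect(x);b=cv2.boxPoints(r)
        z=.06 if c=="red" else .012
        if c=="blue" and r[0][0]<80: z=.086
        W=np.array([onz(C,p,z)[:2] for p in b]);print(c,np.round(r[0],1),"ctr",np.round(onz(C,r[0],z),4),"sides",np.round([np.linalg.norm(W[1]-W[0]),np.linalg.norm(W[2]-W[1])],3),"ang",np.round(np.degrees([np.arctan2(*(W[i+1]-W[i])[::-1]) for i in(0,1)]),1))
for n,p,z in(("bin rR",(482,236),.06),("bin rL",(625,202),.06),("bin fL",(648,332),.06),("bin fR",(520,363),.06),
 ("tray rR",(57,286),.034),("tray rL",(186,279),.034),("tray fL",(192,466),.052),("tray fR",(82,467),.052),
 ("post",(288,293),.088),("post",(407,293),.088),("post",(300,366),.088),("post",(407,366),.088),
 ("hdl rear",(66,182),.086),("hdl front",(86,308),.086)):
    print(n,np.round(onz(C,np.array(p)*k,z),4))
# lid tab across two views
print("lid tab L",two(ray(C,np.array((687,437))*k),ray(T,np.array((110+43/1.0*0+142/3.2,175+106/3.2)))))
print("lid corner L",two(ray(C,np.array((729,412))*k),ray(T,np.array((110+33/3.2,175+132/3.2)))))
```

```text
red [194.  209.5] ctr [ 0.4798 -0.1882  0.06  ] sides [0.003 0.012] ang [83.5 -9.5]
red [256. 207.] ctr [ 0.4854 -0.1085  0.06  ] sides [0.019 0.003] ang [173.5  83.5]
red [508. 123.] ctr [0.4139 0.2021 0.06  ] sides [0.007 0.01 ] ang [83.6  6. ]
blue [342.  281.5] ctr [0.6378 0.0076 0.012 ] sides [0.031 0.007] ang [92.8  5.4]
blue [ 44.7 156.7] ctr [ 0.3884 -0.3417  0.086 ] sides [0.014 0.096] ang [93.3 -6.4]
yellow [206.6 306.4] ctr [ 0.6586 -0.207   0.012 ] sides [0.08  0.052] ang [97.3  2.9]
yellow [225.5 203. ] ctr [ 0.4911 -0.1532  0.012 ] sides [0.086 0.054] ang [83.5 -6.5]
bin rR [ 0.4208 -0.0366  0.06  ]
bin rL [0.4069 0.0742 0.06  ]
bin fL [0.5159 0.0943 0.06  ]
bin fR [ 0.5318 -0.0121  0.06  ]
tray rR [ 0.4277 -0.3976  0.034 ]
tray rL [ 0.4341 -0.2864  0.034 ]
tray fL [ 0.604  -0.3137  0.052 ]
tray fR [ 0.5937 -0.414   0.052 ]
post [ 0.4423 -0.1883  0.088 ]
post [ 0.4523 -0.0994  0.088 ]
post [ 0.5021 -0.1894  0.088 ]
post [ 0.5115 -0.1059  0.088 ]
hdl rear [ 0.3443 -0.3311  0.086 ]
hdl front [ 0.4372 -0.3439  0.086 ]
lid tab L (array([0.53862406, 0.04029532, 0.18688793]), np.float64(0.04096423125886531))
lid corner L (array([0.53116331, 0.09690399, 0.16765782]), np.float64(0.00071268860792619))
```

>>> step_arm([
  [[0.2,-4,2,0,0,0.4,8.5],[0.3,-10,4,0,0,0.4,8.5],[0.5,-16,7,0,0,0.4,8.5],[0.7,-21,10,0,0,0.4,8.5],[0.7,-24,13,0,0,0.4,8.5],[0.7,-24.4,17,0,0,0.4,8.5],[0.7,-24.4,21,0,0,0.4,8.5],[0.7,-24.4,24.5,0,0,0.4,8.5],[0.7,-24.4,26.4,0,0,0.4,8.5],[0.7,-24.4,26.4,0,0,0.4,8.5]],
])

```text
time_s: 3.7
eef_pos: [0.3854, -0.3408, 0.0566]
tcp_rot: [-0.186, -3.134, -0.001]
contact_force: [0.5, 1.1, 0.6]
opening: 0.994
```

Run:
```python
from h import *
s=read_state();i=get_image("wrist");print(s["time_s"],s["eef_pos"],s["tcp_rot"],s["contact_force"])
cv2.imwrite("pics/w2b.png",cv2.resize(i[:,:,::-1],(640,480),interpolation=2))
```

```text
3.7 [ 0.38544129 -0.34080434  0.05658173] [-1.86481357e-01 -3.13406410e+00 -9.97080537e-04] [0.54917111 1.08204317 0.63697799]
```

View pics/w2b.png

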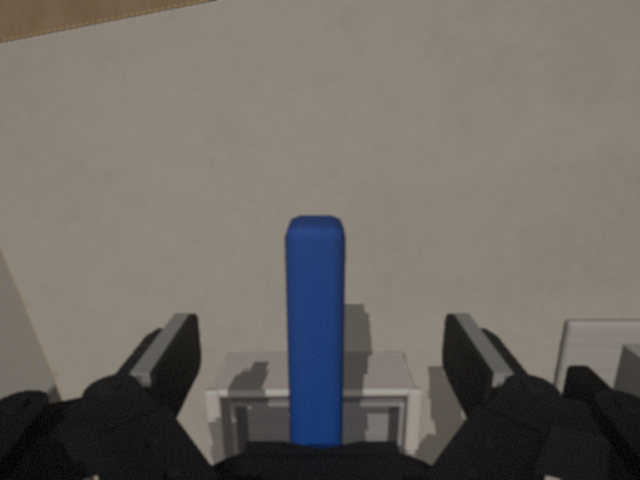

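>>> step_arm([
  [[0,0,0,0,0,0,4],[0,0,0,0,0,0,1],[0,0,0,0,0,0,1],[0,0,0,0,0,0,1],[0,0,0,0,0,0,1],[0,0,0,0,0,0,1],[0,0,0,0,0,0,1]],
], squeeze=100)

```text
time_s: 4.62
eef_pos: [0.3855, -0.3417, 0.0576]
tcp_rot: [0.188, 3.136, 0.0]
contact_force: [-2.1, 1.7, 5.3]
opening: 0.194
```

>>> step_arm([
  [[-0.3,0,0.05,0,0,0,1],[-0.8,0,0.05,0,0,0,1],[-1.4,0,0.05,0,0,0,1],[-2.0,0,0.05,0,0,0,1],[-2.6,0,0.05,0,0,0,1],[-3.2,0,0.05,0,0,0,1],[-3.8,0,0.05,0,0,0,1],[-4.4,0,0.05,0,0,0,1],[-5.0,0,0.05,0,0,0,1],[-5.5,0,0.05,0,0,0,1]],
])

```text
time_s: 5.88
eef_pos: [0.4378, -0.3497, 0.0577]
tcp_rot: [-0.192, -3.133, 0.0]
contact_force: [-11.9, 1.4, 18.2]
opening: 0.19
```

Run:
```python
from h import *
s=read_state();i=get_image("top");print(s["time_s"],s["eef_pos"],s["tcp_rot"],s["contact_force"],s["opening"]*85)
a=i[170:310,270:370];cv2.imwrite("pics/t2.png",cv2.resize(a[:,:,::-1],None,fx=5,fy=4,interpolation=2)[:,:])
```

```text
5.875 [ 0.43780864 -0.34973507  0.05774272] [-1.92150987e-01 -3.13339061e+00  2.89440427e-04] [-11.85129636   1.36480756  18.20333642] 16.18960760593649
```

View pics/t2.png

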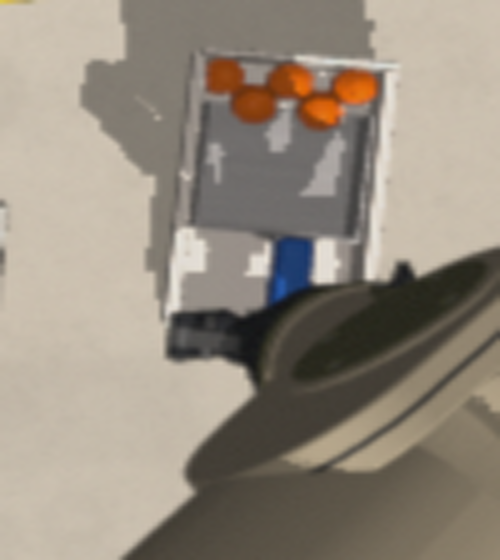

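The scoop is moving and the lumps are gathered against the front wall. The downward force is a little high, so I'll ease it off and push on.

>>> step_arm([
  [[-0.3,0,-0.06,0,0,0,1],[-0.6,0,-0.06,0,0,0,1],[-0.9,0,-0.06,0,0,0,1],[-1.2,0,-0.06,0,0,0,1],[-1.5,0,-0.06,0,0,0,1],[-1.7,0,-0.06,0,0,0,1]],
])

```text
time_s: 6.68
eef_pos: [0.4477, -0.3508, 0.0578]
tcp_rot: [-0.195, -3.121, -0.009]
contact_force: [-48.8, 17.2, 49.6]
opening: 0.194
```

Run:
```python
from h import *
s=read_state();i=get_image("top");print(s["time_s"],s["eef_pos"],s["tcp_rot"],s["contact_force"],s["opening"]*85)
im=i.copy();T=cam("top")
for x in blobs(im,"orange",10):
    m=x.reshape(-1,2).mean(0);print(cv2.contourArea(x),m,onz(T,m,.018))
# lip if rigid grip: 132 mm ahead
R=Ro.from_rotvec(s["tcp_rot"]).as_matrix();l=s["eef_pos"]-R[:,0]*.132;print("lip",l,"wall px/known front inside mid ~",proj(T,l[:2].tolist()+[.004]))
```

```text
6.675 [ 0.44765228 -0.35075028  0.05775624] [-0.1949182  -3.12130176 -0.00877793] [-48.83132088  17.19806132  49.55394318] 16.488689874182352
42.0 [333.  199.5] [ 0.56282528 -0.38138361  0.018     ]
34.5 [320.47619048 197.23809524] [ 0.56898222 -0.35015699  0.018     ]
45.0 [340.04545455 191.40909091] [ 0.58277555 -0.39962241  0.018     ]
39.0 [327.85 189.9 ] [ 0.58703896 -0.36911984  0.018     ]
35.5 [314.84210526 188.31578947] [ 0.59151985 -0.33660452  0.018     ]
lip [ 0.5786135  -0.36716622  0.05583958] wall px/known front inside mid ~ [326.07889917 193.52514583]
```

>>> step_arm([
  [[0.4,0,0,0,0,0,1],[1.0,0,0,0,0,0,1],[1.5,0,-0.05,0,0,0,1],[1.5,0,-0.05,0,0,0,1]],
])

```text
time_s: 7.22
eef_pos: [0.4415, -0.3483, 0.0579]
tcp_rot: [-0.188, -3.135, -0.001]
contact_force: [-4.3, 0.1, 3.5]
opening: 0.195
```

>>> step_arm([
  [[-0.2,0,0,0,0,0,1],[-0.4,0,0,0,0,0,1],[-0.6,0,0,0,0,0,1]],
])

```text
time_s: 7.6
eef_pos: [0.4472, -0.3493, 0.0579]
tcp_rot: [-0.189, -3.134, -0.001]
contact_force: [-8.8, 2.2, 10.5]
opening: 0.194
```

>>> step_arm([
  [[-0.2,0,0,0,0,0,1],[-0.4,0,0,0,0,0,1]],
])

```text
time_s: 7.85
eef_pos: [0.4485, -0.3498, 0.0579]
tcp_rot: [-0.191, -3.13, -0.003]
contact_force: [-22.9, 8.1, 24.5]
opening: 0.19
```

Run:
```python
from h import *
s=read_state();i=get_image("top");j=get_image("scene")
a=i[175:260,290:360];a=cv2.resize(a,None,fx=7,fy=7,interpolation=2)
b=j[215:300,225:315];b=cv2.resize(b,None,fx=3.4,fy=7,interpolation=2)
cv2.imwrite("pics/t3.png",np.hstack([a,b])[:,:,::-1])
```

```text
(no output)
```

View pics/t3.png

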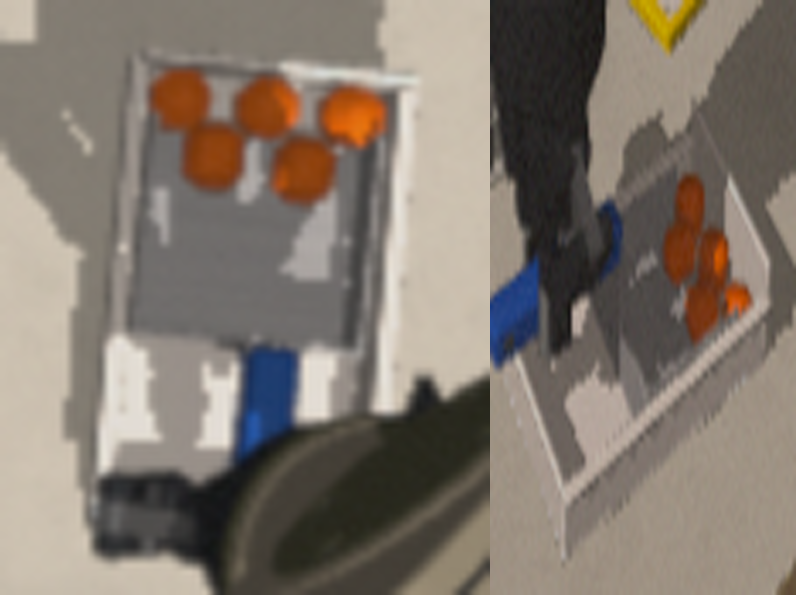

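Run:
```python
from h import *
T=cam("top")
f=lambda u,v,z:np.round(onz(T,(290+u/7-.4,175+v/7-.4),z),4)
print("pan back top L,R",f(130,330,.033),f(355,348,.033))
print("front wall inner top L,R",f(147,66,.052),f(390,84,.052),"outer",f(138,52,.052),f(415,76,.052))
print("rear tray wall?",f(97,500,.034))
```

```text
pan back top L,R [ 0.509  -0.3157  0.033 ] [ 0.5013 -0.3945  0.033 ]
front wall inner top L,R [ 0.6002 -0.321   0.052 ] [ 0.5926 -0.4049  0.052 ] outer [ 0.6051 -0.318   0.052 ] [ 0.5953 -0.4136  0.052 ]
rear tray wall? [ 0.4502 -0.3026  0.034 ]
```

>>> step_arm([
  [[0.3,0,0,0,-0.4,0,1],[0,0.15,0,0,-0.4,0,1],[-0.2,-0.15,0,0,-0.4,0,1],[-0.4,0.15,0,0,-0.4,0,1],[-0.5,-0.15,0,0,-0.4,0,1],[-0.6,0,0,0,-0.4,0,1],[-0.6,0,0,0,-0.4,0,1]],
])

```text
time_s: 8.82
eef_pos: [0.4581, -0.3501, 0.0577]
tcp_rot: [0.187, 3.129, -0.001]
contact_force: [-0.7, -0.4, -1.4]
opening: 0.197
```

>>> step_arm([
  [[-0.1,0.1,0,0,0,0,1],[-0.2,-0.1,0,0,0,0,1],[-0.25,0,0,0,0,0,1],[-0.25,0,0,0,0,0,1]],
])

```text
time_s: 9.32
eef_pos: [0.4604, -0.3505, 0.0578]
tcp_rot: [0.188, 3.129, -0.001]
contact_force: [0.6, -0.4, -1.7]
opening: 0.191
```

Run:
```python
from h import *
s=read_state();i=get_image("top");print(s["time_s"],s["eef_pos"],s["joint_positions"],s["contact_force"])
T=cam("top")
for x in blobs(i,"orange",10):
    m=x.reshape(-1,2).mean(0);print(cv2.contourArea(x),np.round(onz(T,m,.02),4))
a=i[175:260,290:360];a=cv2.resize(a,None,fx=7,fy=7,interpolation=2);cv2.imwrite("pics/t4.png",a[:,:,::-1])
```

```text
9.325 [ 0.4603683  -0.35053645  0.05777444] [-0.08559183  0.50431715  0.82754107  1.81295341 -0.43799925  1.01045787
  2.36806498] [ 0.56005375 -0.40753119 -1.69530833]
38.0 [ 0.5838 -0.3953  0.02  ]
86.0 [ 0.5764 -0.3732  0.02  ]
74.0 [ 0.5801 -0.3456  0.02  ]
```

View pics/t4.png

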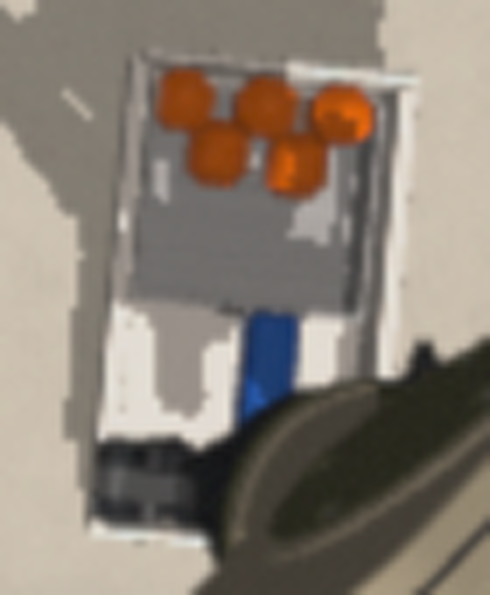

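The lip is now at the front wall and all five lumps lie on the pan. I'll tilt the nose up and lift.

>>> step_arm([
  [[0.25,0,0,0,-2,0,1],[0.5,0,0,0,-4,0,1],[0.8,0,-0.1,0,-6.5,0,1],[1.1,0,-0.3,0,-9,0,1],[1.3,0,-0.8,0,-10,0,1],[1.4,0,-1.5,0,-10,0,1],[1.5,0,-2.5,0,-10,0,1],[1.6,0,-4,0,-10,0,1],[1.6,0,-5.5,0,-10,0,1],[1.6,0,-6.5,0,-10,0,1]],
])

```text
time_s: 10.62
eef_pos: [0.4444, -0.3488, 0.1242]
tcp_rot: [0.177, 2.954, -0.017]
contact_force: [-0.6, -0.7, -2.4]
opening: 0.192
```

Run:
```python
from h import *
s=read_state();i=get_image("top");print(s["eef_pos"],s["joint_positions"],s["contact_force"])
T=cam("top")
for x in blobs(i,"orange",10):
    m=x.reshape(-1,2).mean(0);print(cv2.contourArea(x),np.round(onz(T,m,.1),4))
R=Ro.from_rotvec(s["tcp_rot"]).as_matrix();print(R.round(3))
a=np.hstack([cv2.resize(i[165:250,285:365],None,fx=5,fy=5,interpolation=2),cv2.resize(get_image("scene")[205:290,220:300],None,fx=5,fy=5,interpolation=2)]);cv2.imwrite("pics/t5.png",a[:,:,::-1])
```

```text
[ 0.4443705  -0.34883315  0.12415987] [-0.15131845  0.24451119  0.89662721  1.92957398 -0.36623466  0.93454265
  2.36823224] [-0.55405722 -0.68457664 -2.36151317]
178.0 [ 0.5673 -0.3813  0.1   ]
97.0 [ 0.5692 -0.3455  0.1   ]
[[-0.976  0.119  0.18 ]
 [ 0.117  0.993 -0.022]
 [-0.182 -0.    -0.983]]
```

View pics/t5.png

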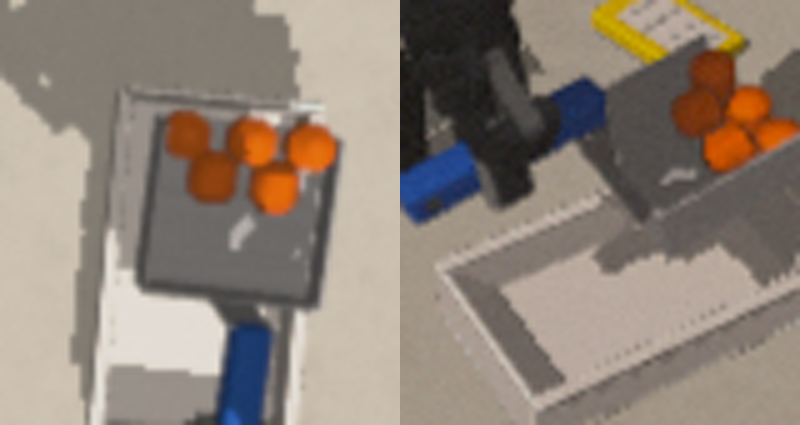

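>>> step_arm([
  [[0,0,-1,0,-2,0,1],[0,0,-2,0,-4,0,1],[0,0,-4,0,-6,0,1],[0,0,-6,0,-8,0,1],[0,0,-8,0,-9,0,1],[0,0,-10,0,-9,0,1],[0,0,-12,0,-9,0,1],[0,0,-13.5,0,-9,0,1],[0,0,-14,0,-9,0,1],[0,0,-14,0,-9,0,1]],
])

```text
time_s: 11.98
eef_pos: [0.4188, -0.3456, 0.2602]
tcp_rot: [0.168, 2.799, -0.028]
contact_force: [-0.2, -0.8, -3.0]
opening: 0.193
```

```bash
cat >> h.py <<'E'
def sc(yaw,pitch):
    "scoop-style pose: yaw deg, nose-down pitch deg"
    return Ro.from_euler("z",yaw,degrees=True)*Ro.from_euler("y",pitch,degrees=True)*down(0)
E
python3 - <<'E'
from h import *
s=read_state();print(s["eef_pos"],s["joint_positions"],s["contact_force"])
for y,p,P in((0,-15,(.41,-.17,.27)),(4,-12,(.39,.018,.27)),(4,8,(.362,.02,.20)),(4,8,(.362,.02,.16))): print(P,*[a.tolist() for a in go(P,sc(y,p))])
E
```

```text
[ 0.41882879 -0.34555556  0.2601619 ] [-0.20375624 -0.16520353  0.86050028  1.91548255 -0.05677995  1.04442342
  2.14056408] [-0.19248224 -0.796347   -3.03544557]
(0.41, -0.17, 0.27) [2.48, 17.32, -1.91] [-2.02, 4.38, -6.57]
(0.39, 0.018, 0.27) [6.48, 35.75, -3.31] [-2.93, 7.36, -10.47]
(0.362, 0.02, 0.2) [11.44, 35.61, 2.36] [-1.08, 27.3, -10.92]
(0.362, 0.02, 0.16) [12.77, 35.61, 6.13] [-1.08, 27.3, -10.92]
```

>>> step_arm([
  [[0.1,0.6,0,0,0,0,1],[0.3,2,-0.2,0,0.5,-0.5,1],[0.6,4.2,-0.5,-0.5,1,-1.5,1],[0.9,7,-0.8,-1,2,-2.5,1],[1.3,10,-1.1,-1.2,2.5,-3.5,1],[1.8,13,-1.5,-1.5,3,-4.5,1],[2.3,16,-1.8,-2,4,-5.5,1],[2.9,19,-2,-2,4,-6.5,1],[3.5,22,-2.3,-2.2,4,-7.5,1],[4.2,25,-2.6,-2.4,4,-8.5,1]],
])

```text
time_s: 13.22
eef_pos: [0.4004, -0.0903, 0.2704]
tcp_rot: [-0.051, 2.874, 0.0]
contact_force: [0.5, 1.8, -2.0]
opening: 0.197
```

Run:
```python
from h import *
s=read_state();print(s["eef_pos"],s["joint_positions"],s["contact_force"])
for y,p,P in((4,-15,(.39,.018,.27)),(4,8,(.362,.02,.20)),(4,8,(.362,.02,.16))): print(P,*[a.tolist() for a in go(P,sc(y,p))])
```

```text
[ 0.40036624 -0.09029276  0.27037749] [-0.25264591 -0.43103967  0.29437894  2.11240027  0.11707289  1.17738081
  1.6083809 ] [ 0.52855928  1.7650097  -1.96315521]
(0.39, 0.018, 0.27) [0.63, 10.86, -0.19] [-0.77, 0.31, -1.86]
(0.362, 0.02, 0.2) [5.17, 11.19, 5.83] [-0.39, 23.31, -1.99]
(0.362, 0.02, 0.16) [6.23, 11.21, 9.69] [-0.39, 23.31, -1.99]
```

>>> step_arm([
  [[0,2.8,0,0,1,0,1],[0.1,5.4,0,0,2.5,-0.5,1],[0.2,7.6,0.1,0,4,-1,1],[0.3,9.3,0.2,0,5.5,-1.5,1],[0.5,10.4,0.4,0,7,-2,1],[0.8,10.9,0.8,0,9,-2,1],[1.3,11,1.4,0,11,-2,1],[1.9,11,2,0,13,-2,1],[2.5,11,2.8,0,15,-2,1],[2.8,11,3.2,0,15,-2,1]],
])

```text
time_s: 14.48
eef_pos: [0.3784, 0.0172, 0.2314]
tcp_rot: [-0.107, 3.135, -0.014]
contact_force: [0.5, 0.6, -1.8]
opening: 0.192
```

```bash
cat >> h.py <<'E'
def lip(s=None):
    s=s or read_state();return s["eef_pos"]+Ro.from_rotvec(s["tcp_rot"]).apply([-.137,0,.053])
E
python3 - <<'E'
from h import *
s=read_state();print(s["eef_pos"],s["joint_positions"].round(2),s["contact_force"],"lip",lip(s))
D=np.array([.137,0,-.053])
def tcp(L,y,p): return np.array(L)-(Ro.from_euler("z",y,degrees=True)*Ro.from_euler("y",p,degrees=True)).apply(D)
for p,L in((8,(.48,.028,.095)),(18,(.478,.028,.085)),(30,(.475,.028,.08)),(45,(.475,.028,.075)),(55,(.475,.028,.075))): print(p,tcp(L,4,p).round(3),*[a.tolist() for a in go(tcp(L,4,p),sc(4,p))])
E
```

```text
[0.37842895 0.01722695 0.23137435] [-0.33 -0.24  0.14  2.05  0.04  1.32  1.43] [ 0.48722682  0.63629797 -1.77395973] lip [0.51536872 0.02607037 0.17895972]
8 [0.352 0.019 0.167] [2.65, 0.42, 6.47] [-0.52, 8.24, -0.14]
18 [0.364 0.02  0.178] [1.41, 0.43, 5.35] [-0.51, 18.24, -0.18]
30 [0.383 0.022 0.194] [-0.48, 0.44, 3.7] [-0.49, 30.24, -0.24]
45 [0.416 0.024 0.209] [-3.76, 0.43, 2.21] [-0.46, 45.24, -0.3]
55 [0.44  0.026 0.218] [-6.19, 0.42, 1.4] [-0.44, 55.24, -0.35]
```

>>> step_arm([
  [[1,0.2,0.8,0,1,0,1],[2,0.4,2,0,3,0,1],[2.6,0.4,3.5,0,5,0,1],[2.7,0.4,5.2,0,7,0,1],[2.65,0.4,6.3,0,8,0,1],[2.65,0.4,6.5,0,8,0,1]],
])

```text
time_s: 15.22
eef_pos: [0.3521, 0.019, 0.1662]
tcp_rot: [0.102, -3.005, 0.021]
contact_force: [-0.8, 0.2, -1.5]
opening: 0.19
```

Run:
```python
from h import *
s=read_state();print(s["eef_pos"],s["joint_positions"].round(2),s["contact_force"],"lip",lip(s))
i=get_image("top")
T=cam("top");print(proj(T,lip(s)))
for x in blobs(i,"orange",10): print(cv2.contourArea(x),x.reshape(-1,2).mean(0))
cv2.imwrite("pics/t6.png",np.hstack([cv2.resize(i[180:280,120:220],(400,400)),cv2.resize(get_image("scene")[120:220,130:230],(400,400))])[:,:,::-1])
D=np.array([.137,0,-.053])
def tcp(L,y,p): return np.array(L)-(Ro.from_euler("z",y,degrees=True)*Ro.from_euler("y",p,degrees=True)).apply(D)
for p,L in((18,(.478,.028,.085)),(25,(.475,.028,.08)),(35,(.475,.028,.08)),(45,(.475,.028,.075)),(55,(.475,.028,.075))): print(p,tcp(L,4,p).round(3),*[a.tolist() for a in go(tcp(L,4,p),sc(4,p))])
```

```text
[0.3520873  0.01897122 0.16617212] [-0.34 -0.13  0.15  2.11  0.01  1.29  1.44] [-0.81572921  0.21636993 -1.50307208] lip [0.48042276 0.02709289 0.09516473]
[161.82126648 237.74552752]
31.0 [157.9 268.7]
27.0 [147.66666667 268.11111111]
30.0 [168.5  263.55]
39.0 [160.95 242.3 ]
37.0 [172.85 241.  ]
18 [0.364 0.02  0.178] [-1.05, 0.01, -1.22] [-0.5, 10.35, -0.19]
25 [0.373 0.021 0.186] [-1.85, 0.02, -2.15] [-0.48, 17.35, -0.22]
35 [0.393 0.022 0.202] [-3.61, 0.01, -4.01] [-0.47, 27.35, -0.26]
45 [0.416 0.024 0.209] [-5.73, 0.01, -5.04] [-0.44, 37.35, -0.31]
55 [0.44  0.026 0.218] [-8.02, 0.0, -6.18] [-0.42, 47.35, -0.35]
```

View pics/t6.png

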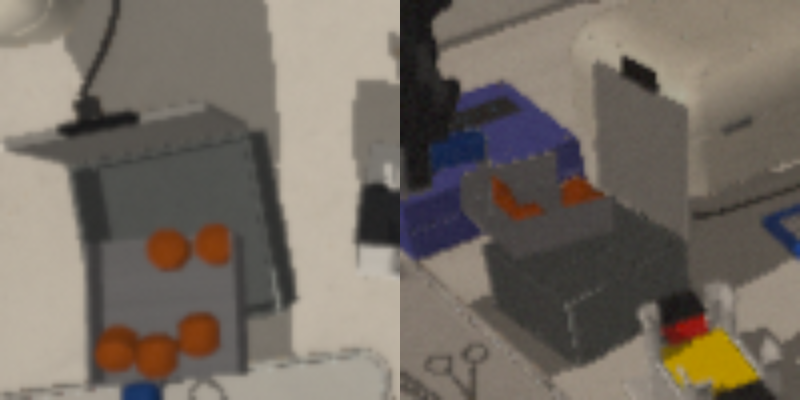

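>>> step_arm([
  [[-0.3,-0.2,-0.4,0,3,0,1],[-0.6,-0.4,-0.8,0,6,0,1],[-1.05,-0.4,-1.2,0,10,0,1],[-1.4,-0.4,-1.7,0,14,0,1],[-1.85,-0.4,-2.15,0,17.3,0,1],[-2.7,-0.4,-3.1,0,22,0,1],[-3.6,-0.4,-4,0,27,0,1],[-4.6,-0.4,-4.5,0,32,0,1],[-5.7,-0.4,-5,0,37,0,1],[-5.7,-0.4,-5,0,37,0,1]],
])

```text
time_s: 16.58
eef_pos: [0.4165, 0.02, 0.2082]
tcp_rot: [0.077, -2.361, 0.045]
contact_force: [-1.4, 0.2, -0.7]
opening: 0.194
```

Run:
```python
from h import *
s=read_state();print(s["eef_pos"],s["joint_positions"].round(2),s["contact_force"],"lip",lip(s))
i=get_image("top");j=get_image("scene")
T=cam("top")
for n,I in(("top",i),("scene",j)):
  for x in blobs(I,"orange",8): print(n,cv2.contourArea(x),x.reshape(-1,2).mean(0))
cv2.imwrite("pics/t7.png",np.hstack([cv2.resize(i[180:280,120:220],(400,400)),cv2.resize(j[120:220,130:230],(400,400))])[:,:,::-1])
```

```text
[0.41653492 0.02000046 0.20822136] [-0.29  0.49  0.21  1.52 -0.09  1.92  1.58] [-1.3879703   0.22377394 -0.6525503 ] lip [0.4765746  0.02286996 0.07418777]
top 9.5 [177.30769231 235.        ]
top 28.0 [161.375  227.4375]
top 24.5 [169.76470588 223.94117647]
top 32.0 [179.2  221.95]
```

View pics/t7.png

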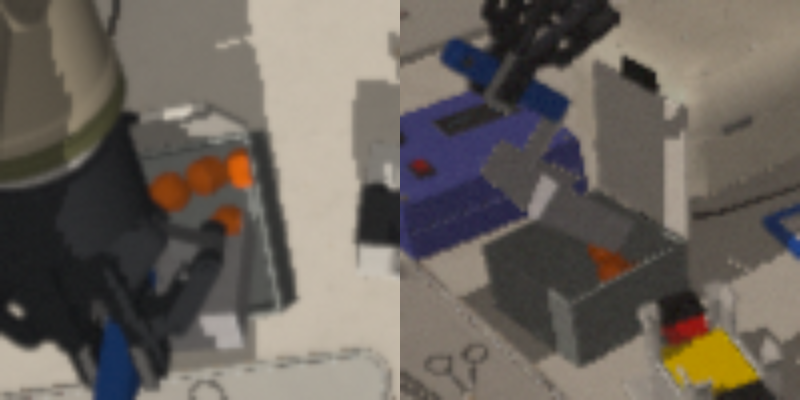

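Run:
```python
from h import *
s=read_state();p=s["eef_pos"]
print(go(p+[-.02,0,.06]),go([.39,.02,.30],sc(4,10)))
```

```text
(array([ 5.63,  0.08, -2.88]), array([0., 0., 0.])) (array([ 8.21,  0.12, -4.66]), array([ -0.44, -34.53,  -0.31]))
```

>>> step_arm([
  [[0.3,0,0.3,0,0,0,1],[0,0,0,0,0,0,1],[2,0,-1,0,0,0,1],[4,0,-2,0,0,0,1],[6,0,-3,0,-5,0,1],[7,0,-4,0,-12,0,1],[8,0,-4.6,0,-20,0,1],[8.2,0,-4.6,0,-28,0,1],[8.2,0,-4.6,0,-34,0,1],[8.2,0,-4.6,0,-34,0,1]],
])

```text
time_s: 17.92
eef_pos: [0.3885, 0.0186, 0.3017]
tcp_rot: [0.1, -2.958, 0.021]
contact_force: [-0.3, 0.7, -0.4]
opening: 0.19
```

Run:
```python
from h import *
s=read_state();print(s["eef_pos"],s["joint_positions"].round(2),s["contact_force"],"lip",lip(s))
i=get_image("top");j=get_image("scene");k=get_image("wrist")
for n,I in(("top",i),("scene",j),("wrist",k)):
  for x in blobs(I,"orange",4): print(n,cv2.contourArea(x),x.reshape(-1,2).mean(0).round(),cv2.boundingRect(x))
cv2.imwrite("pics/t8.png",np.hstack([cv2.resize(i[150:310,100:370],(540,320)),cv2.resize(j[120:220,130:230],(260,320))])[:,:,::-1])
for P in((.40,-.15,.27),(.39,-.342,.2)):print(P,go(P,sc(-6.8,0)))
```

```text
[0.38853783 0.01857921 0.30170398] [-0.35 -0.09  0.18  1.8   0.01  1.62  1.47] [-0.26705775  0.73086405 -0.43181895] lip [0.5134439  0.02657166 0.2248106 ]
top 25.0 [176. 236.] (173, 233, 7, 7)
top 9.0 [150. 224.] (147, 223, 6, 3)
top 19.0 [170. 224.] (167, 221, 6, 7)
top 16.5 [179. 222.] (177, 219, 5, 6)
(0.4, -0.15, 0.27) (array([ -0.48, -16.88,   3.09]), array([ -1.52, -10.66,  10.65]))
(0.39, -0.342, 0.2) (array([  0.45, -35.91,  10.57]), array([ -1.52, -10.66,  10.65]))
```

View pics/t8.png

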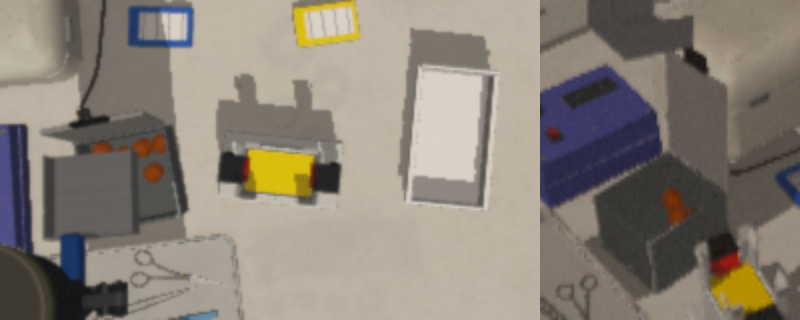

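All lumps have left the pan; four show in the bin and the scoop hides the view of the fifth. I'll stay in the asked order and shut the lid with the scoop still in hand: hook the lid from behind with the pan's back wall, then press it down with the pan's underside.

Run:
```python
from h import *
for P in((.45,.01,.30),(.522,.005,.285)):print(P,*[a.tolist() for a in go(P,sc(7,0))])
```

```text
(0.45, 0.01, 0.3) [-5.87, -1.29, -1.13] [-0.23, -10.75, -3.11]
(0.522, 0.005, 0.285) [-13.18, -2.27, -0.98] [-0.23, -10.75, -3.11]
```

>>> step_arm([
  [[-1,-0.4,-0.8,0,-5,-1,1],[-3,-0.8,-1.2,0,-10.7,-2,1],[-6,-1.3,-1.2,0,-10.7,-3,1],[-9,-1.7,-1,0,-10.7,-3,1],[-12,-2.1,-1,0,-10.7,-3,1],[-13.2,-2.3,-1,0,-10.7,-3,1],[-13.2,-2.3,-1,0,-10.7,-3,1]],
])

```text
time_s: 18.95
eef_pos: [0.5224, 0.0046, 0.2842]
tcp_rot: [0.189, -3.134, 0.008]
contact_force: [0.3, -0.8, -0.5]
opening: 0.191
```

Run:
```python
from h import *
s=read_state();print(s["eef_pos"],s["joint_positions"].round(2),s["contact_force"],"lip",lip(s))
i=get_image("top");j=get_image("scene")
cv2.imwrite("pics/t9.png",np.hstack([cv2.resize(i[150:280,100:230],(400,400)),cv2.resize(j[90:220,130:260],(400,400))])[:,:,::-1])
print(go((.522,.005,.205),sc(7,0)))
```

```text
[0.52243246 0.00464595 0.28422149] [-0.33  0.08  0.25  1.66 -0.01  1.41  1.61] [ 0.25288237 -0.81081892 -0.52075454] lip [0.6583619  0.02081369 0.23093179]
(array([-0.01,  0.05,  8.02]), array([-0.24, -0.01, -0.09]))
```

View pics/t9.png

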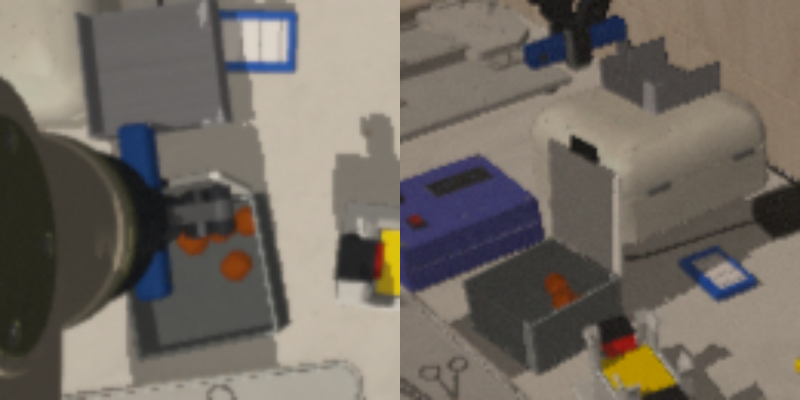

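>>> step_arm([
  [[0.1,-1,0,0,0,3,1],[0.2,-2,0,0,0,7,1],[0.2,-2,1.5,0,0,7,1],[0.2,-2,3.5,0,0,7,1],[0.2,-2,5.5,0,0,7,1],[0.2,-2,7.5,0,0,7,1],[0.2,-2,8,0,0,7,1],[0.2,-2,8,0,0,7,1]],
])

```text
time_s: 20.05
eef_pos: [0.5227, -0.0155, 0.2051]
tcp_rot: [0.002, 3.141, -0.006]
contact_force: [-0.4, 0.1, -1.1]
opening: 0.194
```

>>> step_arm([
  [[1,0,0,0,0,0,1],[2.5,0,0,0,0,0,1],[4,0,0,0,0,0,1],[4,0,0,0,0,0,1]],
])

```text
time_s: 20.55
eef_pos: [0.4819, -0.0156, 0.2056]
tcp_rot: [0.002, 3.14, -0.005]
contact_force: [0.2, -1.0, -2.1]
opening: 0.195
```

Run:
```python
from h import *
s=read_state();print(s["eef_pos"],s["tcp_rot"],s["joint_positions"].round(2),s["contact_force"],"lip",lip(s))
j=get_image("scene");i=get_image("top")
cv2.imwrite("pics/t10.png",np.hstack([cv2.resize(i[150:280,100:230],(400,400)),cv2.resize(j[90:220,130:260],(400,400))])[:,:,::-1])
```

```text
[ 0.48192219 -0.01556806  0.20558359] [ 2.37420895e-03  3.13987037e+00 -5.34683468e-03] [-0.32  0.02  0.26  1.88 -0.    1.24  1.51] [ 0.17752221 -1.02767786 -2.09328455] lip [ 0.61901269 -0.01595541  0.15281954]
```

>>> step_arm([
  [[1,0,0,0,0,0,1],[2.5,0,0,0,0,0,1],[4,0,0,0,0,0,1],[5.5,0,0,0,0,0,1],[7,0,0,0,0,0,1],[8,0,0,0,0,0,1],[8,0,0,0,0,0,1]],
])

```text
time_s: 21.52
eef_pos: [0.4024, -0.0154, 0.2051]
tcp_rot: [0.002, 3.14, -0.006]
contact_force: [-0.1, -0.5, -0.9]
opening: 0.194
```

Run:
```python
from h import *
s=read_state();print(s["eef_pos"],s["tcp_rot"],s["joint_positions"].round(2),s["contact_force"],"lip",lip(s))
j=get_image("scene");i=get_image("top")
cv2.imwrite("pics/t11.png",np.hstack([cv2.resize(i[150:280,100:230],(400,400)),cv2.resize(j[90:220,130:260],(400,400))])[:,:,::-1])
```

```text
[ 0.40236889 -0.01542157  0.20514989] [ 2.20918860e-03  3.14026864e+00 -5.93497721e-03] [-0.32 -0.17  0.22  2.05  0.04  1.26  1.45] [-0.1429825  -0.49326259 -0.85942219] lip [ 0.53943833 -0.01581437  0.15233119]
```

View pics/t11.png

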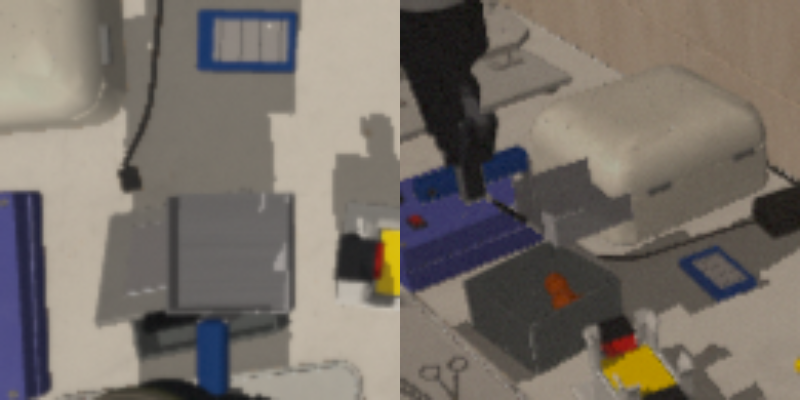

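Run:
```python
from h import *
HS["orange"]=([3,140,60],[17,255,255])
for f in("pics/t9.png","pics/t11.png"):
    I=cv2.imread(f)[:,:,::-1].copy()
    for x in blobs(I,"orange",20): print(f,cv2.contourArea(x),cv2.boundingRect(x))
for n in("top","scene"):
    I=get_image(n)
    for x in blobs(I,"orange",3): print(n,cv2.contourArea(x),cv2.boundingRect(x))
print(go((.402,-.015,.255)),go((.372,.015,.25),sc(4,0)),go((.372,.015,.14),sc(4,0)))
```

```text
pics/t9.png 137.0 (606, 343, 32, 16)
pics/t9.png 652.5 (545, 273, 33, 35)
pics/t9.png 629.5 (221, 251, 31, 30)
pics/t9.png 130.0 (374, 241, 10, 39)
pics/t9.png 501.5 (177, 233, 50, 22)
pics/t9.png 411.5 (234, 207, 21, 29)
pics/t11.png 118.0 (606, 344, 32, 15)
pics/t11.png 684.0 (545, 273, 34, 36)
pics/t11.png 129.5 (375, 241, 9, 39)
top 3.5 (255, 232, 3, 13)
top 4.5 (222, 229, 3, 12)
scene 14.5 (197, 201, 10, 6)
scene 62.5 (177, 179, 11, 11)
scene 16.5 (284, 142, 11, 10)
(array([ 0.11,  0.02, -5.  ]), array([0., 0., 0.])) (array([ 3.12,  3.02, -4.52]), array([-0.24,  0.05, -4.09])) (array([3.13, 3.07, 6.48]), array([-0.24,  0.05, -4.09]))
```

All five are counted in the bin across the two views (blobs at (150,224), (162,228), (170,224), (177,236) and (179,222)), with none elsewhere. Now I'll press the lid down.

>>> step_arm([
  [[0,0,-2.5,0,0,0,1],[0,0.5,-5,0,0,0,1],[1.5,2,-5,0,0,-2,1],[3,3,-4.5,0,0,-4,1],[3.1,3,-2,0,0,-4,1],[3.1,3,1,0,0,-4,1],[3.1,3,4,0,0,-4,1],[3.1,3,6.5,0,0,-4,1],[3.1,3,7.5,0,0,-4,1],[3.1,3,7.5,0,0,-4,1]],
])

```text
time_s: 22.98
eef_pos: [0.3712, 0.0144, 0.1293]
tcp_rot: [0.108, -3.139, 0.007]
contact_force: [0.3, -0.1, -1.5]
opening: 0.192
```

>>> step_arm([
  [[0,0,0.5,0,0,0,1],[0,0,1,0,0,0,1],[0,0,1,0,0,0,1]],
])

```text
time_s: 23.35
eef_pos: [0.3725, 0.0144, 0.1202]
tcp_rot: [-0.107, 3.138, -0.006]
contact_force: [0.2, -0.7, -0.2]
opening: 0.191
```

>>> step_arm([
  [[0,0,0.1,0,0,0,1],[0,0,0.2,0,0,0,1],[0,0,0.2,0,0,0,1]],
])

```text
time_s: 23.72
eef_pos: [0.3722, 0.0142, 0.1193]
tcp_rot: [-0.107, 3.139, -0.006]
contact_force: [-12.7, -2.0, 23.1]
opening: 0.193
```

>>> step_arm([
  [[0,0,0.1,0,0,0,1],[0,0,0.2,0,0,0,1],[0,0,0.2,0,0,0,1]],
])

```text
time_s: 24.1
eef_pos: [0.3717, 0.0142, 0.1185]
tcp_rot: [0.106, -3.14, 0.006]
contact_force: [-25.6, -4.0, 45.1]
opening: 0.19
```

The lid is shut: it pushed back with 45 N at the pan height for a closed lid. Next, the scoop goes back.

>>> step_arm([
  [[0,0,-3,0,0,0,1],[0,0,-7,0,0,0,1],[-0.5,-1,-11,0,0,0,1],[-1.5,-5,-13,0,0,1,1],[-2.5,-10,-13,0,0,3,1],[-3,-15,-13,0,0,5,1],[-3.5,-20,-13,0,0,7,1],[-4,-25,-13,0,0,9,1],[-4,-30,-13,0,0,10.8,1],[-4,-33,-13,0,0,10.8,1]],
])

```text
time_s: 25.35
eef_pos: [0.4339, -0.3143, 0.2472]
tcp_rot: [0.192, 3.135, -0.008]
contact_force: [1.0, 0.5, -1.1]
opening: 0.193
```

Run:
```python
from h import *
s=read_state();print(s["eef_pos"],s["joint_positions"].round(2),s["contact_force"])
P=(.3905,-.3424,.0)
for z in (.15,.07,.058):print(*[a.tolist() for a in go((.3905,-.3424,z),sc(-6.8,0))])
i=get_image("top")
cv2.imwrite("pics/t12.png",i[:,:,::-1])
T=cam("top")
for n,P in(("lidmid shut",(.472-.055,.02,.066)),):print(n,proj(T,P))
```

```text
[ 0.43385628 -0.31426084  0.24717159] [-0.04  0.13  0.64  1.71 -0.07  1.33  2.06] [ 0.9783002   0.47323993 -1.06304003]
[3.97, -3.27, 9.73] [-0.29, 0.07, -0.23]
[3.98, -3.23, 17.73] [-0.29, 0.07, -0.23]
[3.98, -3.23, 18.93] [-0.29, 0.07, -0.23]
lidmid shut [167.8313776 264.1138399]
```

>>> step_arm([
  [[1,-1,1.5,0,0,0,1],[3,-2.6,4,0,0,-0.2,1],[4,-3.2,7,0,0,-0.2,1],[4,-3.2,11,0,0,-0.2,1],[4,-3.2,14,0,0,-0.2,1],[4,-3.2,15.5,0,0,-0.2,1],[4,-3.2,16.5,0,0,-0.2,1],[4,-3.2,17,0,0,-0.2,1]],
])

```text
time_s: 26.4
eef_pos: [0.3893, -0.343, 0.0803]
tcp_rot: [0.188, 3.134, -0.011]
contact_force: [-25.4, -3.2, 35.7]
opening: 0.194
```

Run:
```python
from h import *
s=read_state();print(s["eef_pos"],s["tcp_rot"],s["contact_force"]);print(go((.3905,-.3424,.058),sc(-6.8,0)))
```

```text
[ 0.38930141 -0.34296888  0.08030647] [ 0.18785978  3.13387174 -0.01065788] [-25.37913764  -3.22317933  35.69325646]
(array([-0.11,  0.09,  2.23]), array([-0.38,  0.14, -0.06]))
```

>>> step_arm([
  [[0,0,-1,0,0,0,1],[0,0,-2,0,0,0,1],[0,0,-2,0,0,0,1]],
])

```text
time_s: 26.78
eef_pos: [0.3918, -0.3393, 0.0983]
tcp_rot: [0.182, 3.133, -0.007]
contact_force: [-0.1, -0.9, -0.3]
opening: 0.191
```

Run:
```python
from h import *
s=read_state();print(s["eef_pos"],s["tcp_rot"],s["contact_force"])
i=get_image("top");cv2.imwrite("pics/t13o.png",i[:,:,::-1])
cv2.imwrite("pics/t13.png",cv2.resize(i[175:265,285:365],None,fx=6.6,fy=6.6,interpolation=2)[:,:,::-1])
```

```text
[ 0.39178801 -0.33928671  0.09829627] [ 0.18187225  3.13302285 -0.00688079] [-0.05440421 -0.94635603 -0.2816427 ]
```

View pics/t13.png

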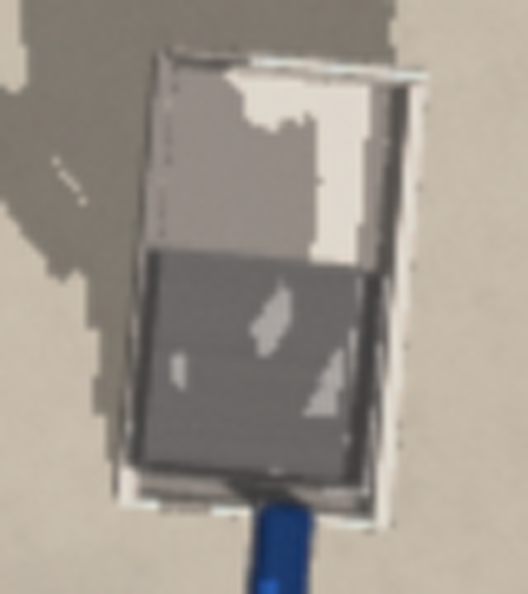

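Run:
```python
from h import *
T=cam("top")
f=lambda u,v,z:onz(T,(285+(u+.5)/6.6-.5,175+(v+.5)/6.6-.5),z)[:2]
L,Rr=f(132,460,.0735),f(362,480,.0735);LF,RF=f(150,250,.075),f(378,270,.075)
tl,tr,fl,fr=f(118,506,.034),f(388,526,.034),f(160,50,.052),f(425,78,.052)
print("pan",L,Rr,np.linalg.norm(L-Rr),"tray",tl,tr,np.linalg.norm(tl-tr),"front",fl,fr,np.linalg.norm(fl-fr))
ax=(fl+fr-tl-tr)/2;print("tray yaw",np.degrees(np.arctan2(ax[1],ax[0])),"len",np.linalg.norm(ax))
ax/=np.linalg.norm(ax);n=np.array([-ax[1],ax[0]]);o=(tl+tr)/2
for P in((L+Rr)/2,): print("pan back: along from rear outer",(P-o)@ax,"lateral",(P-o)@n)
d=L-Rr;print("pan yaw",np.degrees(np.arctan2(-d[0],d[1])),np.degrees(np.arctan2(*(LF-L)[::-1])),np.degrees(np.arctan2(*(RF-Rr)[::-1])), "front lat",((LF+RF)/2-o)@n)
```

```text
pan [ 0.45790605 -0.30008777] [ 0.44938345 -0.38159931] 0.08195587867458816 tray [ 0.43763705 -0.29988956] [ 0.42846068 -0.39967743] 0.10020889966264301 front [ 0.6047735  -0.31675358] [ 0.59299512 -0.41373919] 0.09769819604686142
tray yaw -5.326991737889206 len 0.16655477750199976
pan back: along from rear outer 0.01967694756115889 lateral 0.010813463257751076
pan yaw -5.968979772111796 -6.109851556107216 -5.751245538311708 front lat 0.010028375612304949
```

>>> step_arm([
  [[0.3,-0.4,0,0,0,0,1],[0.7,-1,0,0,0,0,1],[0.7,-1,0.7,0,0,0,1],[0.7,-1,1.4,0,0,0,1],[0.7,-1,1.8,0,0,0,1],[0.7,-1,2,0,0,0,1],[0.7,-1,2,0,0,0,1]],
])

```text
time_s: 27.7
eef_pos: [0.3829, -0.3485, 0.0773]
tcp_rot: [0.183, 3.135, -0.006]
contact_force: [0.1, -0.1, -0.5]
opening: 0.192
```

>>> step_arm([
  [[0,0,0.6,0,0,0,1],[0,0,1.2,0,0,0,1],[0,0,1.6,0,0,0,1],[0,0,1.85,0,0,0,1],[0,0,1.95,0,0,0,1],[0,0,1.95,0,0,0,1]],
])

```text
time_s: 28.45
eef_pos: [0.383, -0.3486, 0.0579]
tcp_rot: [0.183, 3.135, -0.006]
contact_force: [-0.3, -0.2, -1.4]
opening: 0.187
```

>>> step_arm([
  [[0,0,0.08,0,0,0,1],[0,0,0.08,0,0,0,1]],
])

```text
time_s: 28.7
eef_pos: [0.383, -0.3486, 0.0571]
tcp_rot: [0.183, 3.135, -0.006]
contact_force: [-0.2, -0.5, -1.0]
opening: 0.195
```

>>> step_arm([
  [[0,0,0,0,0,0,3],[0,0,0,0,0,0,6],[0,0,0,0,0,0,8.5],[0,0,0,0,0,0,8.5],[0,0,0,0,0,0,8.5],[0,0,-3,0,0,0,8.5],[0,0,-8,0,0,0,8.5],[0,0,-14,0,0,0,8.5],[0,2,-18,0,0,0,8.5],[0,2,-18,0,0,0,8.5]],
])

```text
time_s: 29.95
eef_pos: [0.3867, -0.3278, 0.2399]
tcp_rot: [0.18, 3.129, -0.008]
contact_force: [0.4, -0.9, -0.6]
opening: 0.994
```

Run:
```python
from h import *
s=read_state();print(s["eef_pos"],s["tcp_rot"],s["contact_force"],s["opening"])
i=get_image("top");cv2.imwrite("pics/t14.png",i[:,:,::-1]);k=get_image("wrist");cv2.imwrite("pics/w14.png",k[:,:,::-1])
T=cam("top");W=cam("wrist",s)
for n,I,C in(("top",i,T),("wrist",k,W)):
  for c in("blue","yellow"):
    for x in blobs(I,c,60):
        r=cv2.minAreaRect(x);b=cv2.boxPoints(r)
        for z in((.086,.012) if c=="blue" else (.012,)):
            w=np.array([onz(C,p,z)[:2] for p in b]);print(n,c,z,np.round(onz(C,r[0],z),3),"sides",np.round([np.linalg.norm(w[1]-w[0]),np.linalg.norm(w[2]-w[1])],3),"ang",np.round(np.degrees([np.arctan2(*(w[i+1]-w[i])[::-1]) for i in(0,1)]),1))
```

```text
[ 0.38674261 -0.32782375  0.23994513] [ 0.18010633  3.12938574 -0.0078811 ] [ 0.41873183 -0.93270782 -0.62359893] 0.994268571949498
top blue 0.086 [ 0.4   -0.347  0.086] sides [0.082 0.016] ang [ -5.6 -95.1]
top blue 0.012 [ 0.388 -0.361  0.012] sides [0.089 0.017] ang [ -5.6 -95.1]
top blue 0.086 [ 0.651 -0.013  0.086] sides [0.069 0.042] ang [-90.8 179.6]
top blue 0.012 [0.661 0.    0.012] sides [0.075 0.045] ang [-90.8 179.6]
top yellow 0.012 [ 0.476 -0.146  0.012] sides [0.051 0.083] ang [ -6.4 -96.7]
top yellow 0.012 [ 0.662 -0.208  0.012] sides [0.078 0.049] ang [ -82.6 -173. ]
wrist blue 0.086 [ 0.389 -0.348  0.086] sides [0.014 0.097] ang [85.5 -5.2]
wrist blue 0.012 [ 0.408 -0.355  0.012] sides [0.017 0.121] ang [85.5 -5.2]
wrist yellow 0.012 [ 0.641 -0.222  0.012] sides [0.036 0.014] ang [97.5  8.5]
wrist yellow 0.012 [ 0.5   -0.126  0.012] sides [0.08  0.057] ang [83.5  4.1]
```

Scoop is back in the tray, flat and about 6 mm to the side of where it lay. Next I'll turn the jaws for the cassettes and take a close measurement of the magazine.

Run:
```python
from h import *
s=read_state();print(go((.48,-.105,.25),sc(-96.5,0)))
```

```text
(array([-6.85, 23.23, -1.39]), array([-7.000e-02,  2.600e-01,  8.984e+01]))
```

>>> step_arm([
  [[0,2,-1,0,0,9,8.5],[-1,4.5,-1.4,0,0,19,8.5],[-2,7,-1.4,0,0.1,29,8.5],[-3,10,-1.4,0,0.1,39,8.5],[-4,13,-1.4,0,0.2,49,8.5],[-5,16,-1.4,0,0.2,59,8.5],[-6,19,-1.4,0,0.2,69,8.5],[-6.8,21.5,-1.4,0,0.2,79,8.5],[-6.8,23.2,-1.4,0,0.2,89,8.5],[-6.8,23.2,-1.4,0,0.2,89.8,8.5]],
])

```text
time_s: 31.3
eef_pos: [0.4792, -0.1048, 0.2486]
tcp_rot: [-2.341, -2.094, 0.006]
contact_force: [0.3, -0.3, 0.2]
opening: 0.997
```

>>> step_arm([
  [[0,0,0,0,0,0,8.5],[0,0,0,0,0,0,8.5]],
])

```text
time_s: 31.55
eef_pos: [0.4793, -0.1065, 0.2499]
tcp_rot: [2.342, 2.093, -0.003]
contact_force: [0.1, 0.0, 0.2]
opening: 0.997
```

Run:
```python
from h import *
s=read_state();k=get_image("wrist");cv2.imwrite("pics/w15.png",k[:,:,::-1]);print(s["eef_pos"],s["joint_positions"].round(2))
np.save("w15.npy",np.r_[s["eef_pos"],s["tcp_rot"]])
W=cam("wrist",s);T=cam("top");t0=cv2.imread("pics/top0.png")[:,:,::-1].copy();w1=np.load("w1.npy");W1=cam("wrist",dict(eef_pos=w1[:3],tcp_rot=w1[3:]))
HS["red"]=([0,140,70],[5,255,255])
def ctr(x): return np.array(cv2.minAreaRect(x)[0])
Y=[x for x in blobs(k,"yellow",500)];
for x in Y: print("yellow",ctr(x),cv2.contourArea(x),[np.round(onz(W,ctr(x),z)[:2],4) for z in(.04,.05,.06)], cv2.minAreaRect(x)[2])
y=max(Y,key=cv2.contourArea)
w=np.array([onz(W,p,.05)[:2] for p in cv2.boxPoints(cv2.minAreaRect(y))]);print(np.linalg.norm(w[1]-w[0]),np.linalg.norm(w[2]-w[1]),np.degrees([np.arctan2(*(w[i+1]-w[i])[::-1]) for i in(0,1)]))
yt=min(blobs(t0,"yellow"),key=lambda x:abs(ctr(x)[1]-236));print("two-view",two(ray(W,ctr(y)),ray(T,ctr(yt))))
R=[x for x in blobs(k,"red",25)]
for x in R: print("red",ctr(x),cv2.contourArea(x),np.round(onz(W,ctr(x),.06)[:2],4),cv2.boundingRect(x))
```

```text
[ 0.47929826 -0.10651356  0.24994832] [-0.29  0.01  0.42  1.8  -0.    1.34  0.02]
yellow [413.41928101 221.144104  ] 2347.5 [array([ 0.6479, -0.1926]), array([ 0.6433, -0.1881]), array([ 0.6388, -0.1836])] 82.40535736083984
yellow [260.5        202.99996948] 2843.5 [array([ 0.4777, -0.1516]), array([ 0.478 , -0.1483]), array([ 0.4782, -0.1449])] -0.0
0.07791511996123678 0.04945644695061362 [82.58308749 -6.41140636]
two-view (array([ 0.4782986 , -0.14733548,  0.05276612]), np.float64(0.0005181201317125126))
red [260. 241.] 146.5 [ 0.4729 -0.1884] (248, 237, 25, 9)
```

>>> step_arm([
  [[-1,3,0,0,0,-2,8.5],[-2.5,7,0,0,0,-5,8.5],[-4.5,12,1,0,0,-9,8.5],[-6.5,16.5,4,0,0,-13,8.5],[-7.9,19.2,8,0,0,-13.9,8.5],[-7.9,19.2,13,0,0,-13.9,8.5],[-7.9,19.2,17,0,0,-13.9,8.5],[-7.9,19.2,19,0,0,-13.9,8.5],[-7.9,19.2,19,0,0,-13.9,8.5]],
])

```text
time_s: 32.72
eef_pos: [0.6607, -0.206, 0.0595]
tcp_rot: [-2.072, -2.36, 0.004]
contact_force: [0.5, 1.0, 0.4]
opening: 0.995
```

Run:
```python
from h import *
s=read_state();k=get_image("wrist");cv2.imwrite("pics/w16.png",k[:,:,::-1]);print(s["eef_pos"],s["tcp_rot"],s["contact_force"])
W=cam("wrist",s)
for x in blobs(k,"yellow",300):
    r=cv2.minAreaRect(x);w=np.array([onz(W,p,.012)[:2] for p in cv2.boxPoints(r)]);print(onz(W,r[0],.012),np.linalg.norm(w[1]-w[0]),np.linalg.norm(w[2]-w[1]),np.degrees([np.arctan2(*(w[i+1]-w[i])[::-1]) for i in(0,1)]),cv2.boundingRect(x))
print(go((.6613,-.2065,.0005),sc(-82.6,0)))
```

```text
[ 0.66074473 -0.20602534  0.05950663] [-2.07221597 -2.35999078  0.00421212] [0.45528144 0.97452347 0.42286912]
[ 0.66212972 -0.20513342  0.012     ] 0.04794097598215664 0.07844596999136885 [  7.47586631 -80.29149803] (219, 157, 84, 121)
(array([-0.  , -0.04,  6.07]), array([-0.01,  0.11,  0.03]))
```

>>> step_arm([
  [[-0.05,0.1,2.5,0,0,0,8.5],[-0.05,0.1,5,0,0,0,8.5],[-0.05,0.1,5.9,0,0,0,8.5],[-0.05,0.1,5.9,0,0,0,6],[-0.05,0.1,5.9,0,0,0,4],[-0.05,0.1,5.9,0,0,0,4],[-0.05,0.1,5.9,0,0,0,4],[-0.05,0.1,5.9,0,0,0,4]],
], squeeze=40)

```text
time_s: 33.78
eef_pos: [0.6635, -0.2068, 0.0033]
tcp_rot: [2.071, 2.358, -0.001]
contact_force: [-0.1, 0.0, 6.2]
opening: 0.569
```

>>> step_arm([
  [[0,0,-2,0,0,0,4],[0,0,-6,0,0,0,4],[0,0,-11,0,0,0,4],[0,0,-14,0,0,0,4],[0,0,-14,0,0,0,4]],
])

```text
time_s: 34.4
eef_pos: [0.664, -0.207, 0.1461]
tcp_rot: [2.069, 2.356, 0.002]
contact_force: [-0.4, -1.4, -0.5]
opening: 0.569
```

Run:
```python
from h import *
s=read_state();k=get_image("wrist");cv2.imwrite("pics/w17.png",k[:,:,::-1]);print(s["eef_pos"],s["tcp_rot"],s["contact_force"],s["opening"]*85)
W=cam("wrist",s);R=Ro.from_rotvec(s["tcp_rot"])
for x in blobs(k,"yellow",300):
    r=cv2.minAreaRect(x);q=onz(W,r[0],s["eef_pos"][2]+.0115);print(cv2.boundingRect(x),"cassette centre rel TCP in tool axes",R.inv().apply(q-s["eef_pos"]))
print(go((.4785,-.1475,.14),sc(-96.5,0)))
```

```text
[ 0.66401152 -0.20696806  0.14608229] [2.06945431e+00 2.35555921e+00 2.18322764e-03] [-0.3562044  -1.39635996 -0.46897476] 48.40263595569925
(199, 178, 116, 160) cassette centre rel TCP in tool axes [ 0.00435858 -0.00077981 -0.01152015]
(0, 22, 32, 110) cassette centre rel TCP in tool axes [ 0.07897743 -0.08991976 -0.01224584]
(array([  8.23, -17.55,   0.31]), array([ 0.14,  0.12, 13.91]))
```

Run:
```python
from h import *
k=cv2.imread("pics/w17.png")[:,:,::-1].copy();s=read_state();W=cam("wrist",s);R=Ro.from_rotvec(s["tcp_rot"])
x=max(blobs(k,"yellow",300),key=cv2.contourArea);b=cv2.boxPoints(cv2.minAreaRect(x))
p=x.reshape(-1,2);u=np.median(p[:,0]);hi=p[p[:,1]==p[:,1].min()].mean(0);lo=p[p[:,1]==p[:,1].max()].mean(0);print(b,hi,lo)
for dz in(.006,.009,.012):
    q=[R.inv().apply(onz(W,a,s["eef_pos"][2]+dz)-s["eef_pos"]) for a in(hi,lo)]
    print(dz,q[0][0],q[1][0],"len",q[0][0]-q[1][0],"mid",(q[0][0]+q[1][0])/2)
```

```text
[[199. 337.]
 [199. 178.]
 [314. 178.]
 [314. 337.]] [202. 178.] [212. 337.]
0.006 0.038785107995493506 -0.042089664507072 len 0.0808747725025655 mid -0.0016522782557892475
0.009 0.039542096665361605 -0.03955349188588969 len 0.07909558855125129 mid -5.6976102640431125e-06
0.012 0.04029908533522968 -0.03701731926470739 len 0.07731640459993708 mid 0.0016408830352611474
```

>>> step_arm([
  [[1,-2,0,0,0,1,4],[2.5,-5.5,0,0,0,4,4],[4,-9,0,0,0.1,8,4],[6,-13,0,0,0.1,11,4],[7.5,-16,0,0,0.1,13.9,4],[8.2,-17.5,0,0,0.1,13.9,4],[8.2,-17.5,2,0,0.1,13.9,4],[8.2,-17.5,4,0,0.1,13.9,4],[8.2,-17.5,4,0,0.1,13.9,4]],
])

```text
time_s: 35.58
eef_pos: [0.4767, -0.1472, 0.0999]
tcp_rot: [-2.341, -2.09, 0.005]
contact_force: [0.1, -0.0, 0.6]
opening: 0.57
```

Run:
```python
from h import *
s=read_state();k=get_image("wrist");cv2.imwrite("pics/w18.png",k[:,:,::-1]);print(s["eef_pos"],s["tcp_rot"],s["contact_force"],s["opening"]*85)
print(go((.4785,-.1475,.068),sc(-96.5,0)))
```

```text
[ 0.47673522 -0.1472289   0.0998576 ] [-2.34124704 -2.08998999  0.00484699] [ 0.12655923 -0.02026259  0.6007656 ] 48.44247580503507
(array([0.01, 0.11, 3.29]), array([-0.16,  0.01,  0.  ]))
```

>>> step_arm([
  [[0,0.15,0.5,0,0,0,4],[0,0.15,1,0,0,0,4],[0,0.15,1.5,0,0,0,4],[0,0.15,2,0,0,0,4],[0,0.15,2.3,0,0,0,4],[0,0.15,2.3,0,0,0,4]],
])

```text
time_s: 36.38
eef_pos: [0.4796, -0.1477, 0.0781]
tcp_rot: [-2.343, -2.092, 0.001]
contact_force: [-0.4, -0.1, -0.1]
opening: 0.569
```

>>> step_arm([
  [[0,0,0.3,0,0,0,4],[0,0,0.6,0,0,0,4],[0,0,0.8,0,0,0,4],[0,0,0.8,0,0,0,4]],
])

```text
time_s: 36.88
eef_pos: [0.4796, -0.1477, 0.0701]
tcp_rot: [-2.343, -2.092, 0.001]
contact_force: [-0.9, 0.4, -0.1]
opening: 0.566
```

>>> step_arm([
  [[0,0,0.2,0,0,0,4],[0,0,0.4,0,0,0,4],[0,0,0.4,0,0,0,4]],
])

```text
time_s: 37.25
eef_pos: [0.4799, -0.1476, 0.0662]
tcp_rot: [-2.343, -2.092, 0.001]
contact_force: [0.7, 0.1, 0.1]
opening: 0.569
```

>>> step_arm([
  [[0,0,0,0,0,0,6],[0,0,0,0,0,0,7],[0,0,0,0,0,0,7],[0,0,-3,0,0,0,7],[0,0,-7,0,0,0,5],[0,0,-7,0,0,0,0],[0,0,-7,0,0,0,0],[0,0,-7,0,0,0,0]],
])

```text
time_s: 38.25
eef_pos: [0.4791, -0.1475, 0.1353]
tcp_rot: [-2.342, -2.091, 0.003]
contact_force: [-0.3, -0.0, -0.3]
opening: -0.002
```

Run:
```python
from h import *
s=read_state();k=get_image("wrist");cv2.imwrite("pics/w19.png",k[:,:,::-1]);print(s["eef_pos"],s["contact_force"],s["opening"])
W=cam("wrist",s)
for x in blobs(k,"yellow",200):
    r=cv2.minAreaRect(x);print(r,cv2.boundingRect(x))
    for z in(.065,.075,.085):
        w=np.array([onz(W,p,z)[:2] for p in cv2.boxPoints(r)]);print(z,onz(W,r[0],z)[:2].round(4),np.linalg.norm(w[1]-w[0]),np.linalg.norm(w[2]-w[1]))
```

```text
[ 0.47911945 -0.14754942  0.13525723] [-0.3147816  -0.00375997 -0.30353051] -0.0017444379177576914
((256.7783508300781, 206.97994995117188), (78.46973419189453, 114.09487915039062), 1.5911403894424438) (219, 150, 79, 116)
0.065 [ 0.4784 -0.1483] 0.08186862051518326 0.050449451530752025
0.075 [ 0.4788 -0.1448] 0.07802140043529004 0.04807870017660273
0.085 [ 0.4792 -0.1414] 0.07417418035539686 0.04570794882245343
```

>>> step_arm([
  [[0,0,2,0,0,0,0],[0,0,4.5,0,0,0,0],[0,0,5.5,0,0,0,0],[0,0,6.2,0,0,0,0],[0,0,6.8,0,0,0,0],[0,0,7.3,0,0,0,0],[0,0,7.8,0,0,0,0],[0,0,8.3,0,0,0,0]],
])

```text
time_s: 39.3
eef_pos: [0.4802, -0.1478, 0.0533]
tcp_rot: [2.343, 2.092, 0.0]
contact_force: [0.7, -0.1, 2.7]
opening: -0.003
```

>>> step_arm([
  [[0,0,0.2,0,0,0,0],[0,0,0.4,0,0,0,0],[0,0,0.4,0,0,0,0]],
])

```text
time_s: 39.67
eef_pos: [0.4799, -0.1477, 0.0493]
tcp_rot: [-2.343, -2.092, 0.001]
contact_force: [1.8, -0.9, 1.6]
opening: -0.0
```

Run:
```python
from h import *
S=cam("scene");T=cam("top");k=1/1.5625
for p in((320,272),(388,240)):print("oven bottom right",onz(S,np.array(p)*k,0.0))
for z in(.1,.15,.2):print("top edge if z",z,onz(T,np.array((213,230))*k,z),onz(T,np.array((200,300))*k,z))
# height: scene upper edge point of right side vs top edge
print(two(ray(S,np.array((388,215))*k),ray(T,np.array((207,160))*k)))
i=get_image("top")
for x in blobs(i,"blue",60):
    r=cv2.minAreaRect(x);print("blue",onz(T,r[0],.012).round(4),r[2],cv2.contourArea(x))
```

```text
oven bottom right [0.60410832 0.08564882 0.        ]
oven bottom right [0.80321493 0.10553573 0.        ]
top edge if z 0.1 [0.68744415 0.08332198 0.1       ] [0.58531726 0.10205313 0.1       ]
top edge if z 0.15 [0.6789954  0.06859696 0.15      ] [0.58265666 0.08626649 0.15      ]
top edge if z 0.2 [0.67054665 0.05387193 0.2       ] [0.57999606 0.07047985 0.2       ]
(array([0.80015543, 0.101217  , 0.06977325]), np.float64(0.0004791289254042456))
blue [ 0.3806 -0.3601  0.012 ] 4.085616588592529 240.5
blue [6.608e-01 1.000e-04 1.200e-02] 90.0 521.0
```

>>> step_arm([
  [[0,0,0.2,0,0,0,0],[0,0,-4,0,0,0,0],[0,0,-10,0,0,0,0],[0,0,-16,0,0,0,3],[1,1,-20,0,0,0,8.5],[1,1,-20,0,0,0,8.5]],
])

```text
time_s: 40.48
eef_pos: [0.4925, -0.1382, 0.2518]
tcp_rot: [2.34, 2.093, 0.005]
contact_force: [0.0, 1.1, -1.1]
opening: 0.636
```

Run:
```python
from h import *
s=read_state();k=get_image("wrist");cv2.imwrite("pics/w20.png",k[:,:,::-1]);print(s["eef_pos"],s["contact_force"],s["opening"])
W=cam("wrist",s);T=cam("top");i=get_image("top")
def ctr(x): return np.array(cv2.minAreaRect(x)[0])
a=max(blobs(k,"yellow",200),key=cv2.contourArea);b=max(blobs(i,"yellow",100),key=cv2.contourArea)
print("mag cassette",two(ray(W,ctr(a)),ray(T,ctr(b))))
r=cv2.minAreaRect(a);w=np.array([onz(W,p,.053)[:2] for p in cv2.boxPoints(r)]);print(np.linalg.norm(w[1]-w[0]),np.linalg.norm(w[2]-w[1]))
```

```text
[ 0.49254524 -0.13822194  0.25178794] [ 0.04238007  1.10024369 -1.09020845] 0.6361922990205926Traceback (most recent call last):
  File "<stdin>", line 5, in <module>
ValueError: max() iterable argument is empty
```

Run:
```python
from h import *
s=read_state();W=cam("wrist",s);T=cam("top");i=get_image("top");k=cv2.imread("pics/w20.png")[:,:,::-1].copy();cv2.imwrite("pics/t20.png",i[:,:,::-1])
for c in("yellow","red"):
  for n,I,C in(("w",k,W),("t",i,T)):
    for x in blobs(I,c,4):
        r=cv2.minAreaRect(x);print(c,n,cv2.contourArea(x),cv2.boundingRect(x),onz(C,r[0],.054).round(4))
P=[.4795,-.1475,.054];print(proj(W,P),proj(T,P))
for n,I,C in(("w",k,W),("t",i,T)):
    u,v=proj(C,P).astype(int);print(n,I[v-30:v+31:6,u].tolist() if n=="w" else I[v-12:v+13:4,u].tolist())
```

```text
yellow w 926.0 (221, 140, 48, 72) [ 0.4755 -0.146   0.054 ]
yellow t 9.5 (310, 99, 5, 4) [ 0.804 -0.329  0.054]
yellow t 7.5 (344, 98, 5, 5) [ 0.8048 -0.4129  0.054 ]
yellow t 9.0 (344, 91, 5, 4) [ 0.8228 -0.4128  0.054 ]
yellow t 9.0 (327, 91, 5, 4) [ 0.8233 -0.3711  0.054 ]
yellow t 7.0 (302, 91, 5, 4) [ 0.8223 -0.3088  0.054 ]
yellow t 10.0 (293, 91, 5, 5) [ 0.823  -0.2867  0.054 ]
red w 115.0 (232, 211, 24, 8) [ 0.4695 -0.1892  0.054 ]
red w 10.5 (238, 140, 18, 2) [ 0.4823 -0.1105  0.054 ]
red t 34.0 (28, 285, 9, 7) [0.3665 0.3407 0.054 ]
red t 20.0 (87, 265, 7, 5) [0.4121 0.2054 0.054 ]
red t 119.0 (221, 92, 15, 15) [ 0.8101 -0.1246  0.054 ]
[248.10196361 176.15919066] [239.360528   235.61481282]
w [[171, 148, 49], [167, 148, 97], [139, 132, 124], [170, 160, 152], [171, 161, 152], [169, 159, 150], [170, 161, 152], [136, 128, 119], [171, 161, 152], [169, 159, 151], [169, 161, 151]]
t [[79, 74, 61], [84, 78, 66], [90, 83, 70], [98, 89, 76], [110, 101, 85], [118, 108, 91], [126, 116, 97]]
```

The visible cassette spans about 73 mm between the catches, so it is snapped in under both. Next, the blue one.

Run:
```python
from h import *
print(go((.661,-.001,.06),sc(-90.8,0)))
```

```text
(array([15.63, 15.48, 18.74]), array([-0.18, -0.  , -5.69]))
```

>>> step_arm([
  [[2,2,0,0,0,0,8.5],[5,5,0,0,0,-1,8.5],[8.5,8.5,0,0,0,-3,8.5],[12,12,0,0,0,-5,8.5],[14.5,14.5,3,0,0,-5.7,8.5],[15.6,15.5,7,0,0,-5.7,8.5],[15.6,15.5,11,0,0,-5.7,8.5],[15.6,15.5,14,0,0,-5.7,8.5],[15.6,15.5,14,0,0,-5.7,8.5]],
])

```text
time_s: 41.75
eef_pos: [0.6598, -0.0019, 0.1052]
tcp_rot: [-2.234, -2.202, 0.01]
contact_force: [0.0, -0.1, 1.2]
opening: 0.995
```

Run:
```python
from h import *
s=read_state();k=get_image("wrist");cv2.imwrite("pics/w21.png",k[:,:,::-1]);print(s["eef_pos"],s["tcp_rot"],s["contact_force"])
W=cam("wrist",s)
for x in blobs(k,"blue",300):
    r=cv2.minAreaRect(x);w=np.array([onz(W,p,.012)[:2] for p in cv2.boxPoints(r)]);print(onz(W,r[0],.012),np.linalg.norm(w[1]-w[0]),np.linalg.norm(w[2]-w[1]),np.degrees([np.arctan2(*(w[i+1]-w[i])[::-1]) for i in(0,1)]),cv2.boundingRect(x))
print(go((.661,-.001,.0005),sc(-90.8,0)))
```

```text
[ 0.65977052 -0.00188413  0.10519023] [-2.23385205 -2.20184395  0.00997032] [ 0.01326244 -0.10183897  1.18983534]
[0.66114423 0.0061041  0.012     ] 0.07263736864651067 0.04654652240255275 [85.58875721 -2.93971081] (229, 138, 67, 97)
(array([ 0.09,  0.02, 10.71]), array([-0.25,  0.03, -0.03]))
```

>>> step_arm([
  [[0.4,0.1,3,0,0,1,8.5],[0.4,0.1,6.5,0,0,1,8.5],[0.4,0.1,9.5,0,0,1,8.5],[0.4,0.1,10.5,0,0,1,8.5],[0.4,0.1,10.5,0,0,1,6],[0.4,0.1,10.5,0,0,1,4],[0.4,0.1,10.5,0,0,1,4],[0.4,0.1,10.5,0,0,1,4],[0.4,0.1,10.5,0,0,1,4]],
], squeeze=40)

```text
time_s: 42.92
eef_pos: [0.6647, 0.0025, 0.0064]
tcp_rot: [2.255, 2.186, 0.003]
contact_force: [-0.8, -0.7, 5.6]
opening: 0.557
```

>>> step_arm([
  [[0,0,-2,0,0,0,4],[0,0,-6,0,0,0,4],[0,0,-11,0,0,0,4],[0,0,-14,0,0,0,4],[0,0,-14,0,0,0,4]],
])

```text
time_s: 43.55
eef_pos: [0.6655, 0.0024, 0.1492]
tcp_rot: [2.254, 2.184, 0.008]
contact_force: [1.0, 0.8, -0.9]
opening: 0.562
```

Run:
```python
from h import *
HS["blue"]=([100,110,25],[130,255,255])
s=read_state();k=get_image("wrist");cv2.imwrite("pics/w22.png",k[:,:,::-1]);print(s["eef_pos"],s["contact_force"],s["opening"]*85)
W=cam("wrist",s);R=Ro.from_rotvec(s["tcp_rot"])
for x in blobs(k,"blue",300):
    p=x.reshape(-1,2);hi=p[p[:,1]==p[:,1].min()].mean(0);lo=p[p[:,1]==p[:,1].max()].mean(0);print(cv2.boundingRect(x),hi,lo)
    for dz in(.006,.009,.012):
        q=[R.inv().apply(onz(W,a,s["eef_pos"][2]+dz)-s["eef_pos"]) for a in(hi,lo)]
        print(dz,q[0][0],q[1][0],"len",q[0][0]-q[1][0],"mid",(q[0][0]+q[1][0])/2)
print(go((.4797,-.1475,.14),sc(-96.5,0)))
```

```text
[0.6654949  0.00235261 0.14924636] [ 0.95481281  0.77160766 -0.86361029] 47.78653267053892
(201, 175, 112, 158) [255.54545455 175.        ] [256. 332.]
0.006 0.03995022453176383 -0.0391474050537733 len 0.07909762958553712 mid 0.0004014097389952627
0.009 0.040677947336531156 -0.03668295396299773 len 0.07736090129952888 mid 0.0019974966867667143
0.012 0.041405670141298485 -0.03421850287222214 len 0.07562417301352062 mid 0.003593583634538173
(array([-15.57, -18.  ,   0.63]), array([ 0.17, -0.05,  4.7 ]))
```

>>> step_arm([
  [[-1.5,-2,0,0,0,0,4],[-4.5,-5.5,0,0,0,1,4],[-8,-9.5,0,0,0,3,4],[-11.5,-13.5,0,0,0,4,4],[-14.5,-17,0,0,0,4.7,4],[-15.6,-18,0,0,0,4.7,4],[-15.6,-18,2,0,0,4.7,4],[-15.6,-18,4,0,0,4.7,4],[-15.6,-18,4,0,0,4.7,4]],
])

```text
time_s: 44.72
eef_pos: [0.478, -0.1471, 0.1031]
tcp_rot: [-2.341, -2.091, 0.004]
contact_force: [0.8, -0.2, -0.4]
opening: 0.564
```

Run:
```python
from h import *
s=read_state();print(s["eef_pos"],s["contact_force"]);print(go((.4797,-.1475,.072),sc(-96.5,0)))
```

```text
[ 0.47798873 -0.14707649  0.10307255] [ 0.76504348 -0.21402808 -0.368335  ]
(array([-0.02,  0.19,  3.11]), array([-0.22,  0.01,  0.06]))
```

>>> step_arm([
  [[0,0.1,0.5,0,0,0,4],[0,0.15,1,0,0,0,4],[0,0.15,1.5,0,0,0,4],[0,0.15,2,0,0,0,4],[0,0.15,2.5,0,0,0,4],[0,0.15,3,0,0,0,4],[0,0.15,3.2,0,0,0,4],[0,0.15,3.2,0,0,0,4]],
])

```text
time_s: 45.72
eef_pos: [0.48, -0.1478, 0.0721]
tcp_rot: [-2.343, -2.092, 0.001]
contact_force: [-1.2, 1.1, -0.8]
opening: 0.562
```

>>> step_arm([
  [[0,0,0,0,0,0,6],[0,0,0,0,0,0,7],[0,0,0,0,0,0,7],[0,0,-3,0,0,0,7],[0,0,-7,0,0,0,5],[0,0,-7,0,0,0,0],[0,0,-7,0,0,0,0],[0,0,-7,0,0,0,0]],
])

```text
time_s: 46.72
eef_pos: [0.4796, -0.1477, 0.1413]
tcp_rot: [-2.342, -2.091, 0.003]
contact_force: [0.3, -0.7, -0.4]
opening: 0.005
```

Run:
```python
from h import *
HS["blue"]=([100,110,25],[130,255,255])
s=read_state();k=get_image("wrist");cv2.imwrite("pics/w23.png",k[:,:,::-1]);print(s["eef_pos"],s["contact_force"],s["opening"])
W=cam("wrist",s)
for x in blobs(k,"blue",200):
    r=cv2.minAreaRect(x);print(r,cv2.boundingRect(x))
    for z in(.065,.075,.085):
        w=np.array([onz(W,p,z)[:2] for p in cv2.boxPoints(r)]);print(z,onz(W,r[0],z)[:2].round(4),np.linalg.norm(w[1]-w[0]),np.linalg.norm(w[2]-w[1]))
```

```text
[ 0.47964991 -0.14772375  0.1412905 ] [ 0.25587208 -0.70978354 -0.41401491] 0.005260520776206043
((257.5, 205.0), (114.0, 75.0), 90.0) (220, 148, 76, 115)
0.065 [ 0.4793 -0.1492] 0.049500522554400045 0.08385027085633807
0.075 [ 0.4797 -0.1458] 0.04723852111043968 0.08001860557351079
0.085 [ 0.4801 -0.1424] 0.0449765196664793 0.07618694029068351
```

>>> step_arm([
  [[0,0,2.5,0,0,0,0],[0,0,5,0,0,0,0],[0,0,6.2,0,0,0,0],[0,0,7,0,0,0,0],[0,0,7.6,0,0,0,0],[0,0,8.1,0,0,0,0],[0,0,8.6,0,0,0,0],[0,0,9,0,0,0,0],[0,0,9.4,0,0,0,0],[0,0,9.5,0,0,0,0]],
])

```text
time_s: 48.02
eef_pos: [0.4803, -0.1481, 0.0472]
tcp_rot: [-2.344, -2.092, 0.001]
contact_force: [-1.4, -0.9, 2.0]
opening: -0.001
```

>>> step_arm([
  [[0,0,-4,0,0,0,0],[0,0,-10,0,0,0,0],[0,0,-16,0,0,0,0],[0,0,-20,0,0,0,0],[0,0,-20,0,0,0,0]],
])

```text
time_s: 48.65
eef_pos: [0.482, -0.148, 0.2503]
tcp_rot: [2.341, 2.09, 0.006]
contact_force: [-0.1, -0.1, -0.3]
opening: -0.002
```

Run:
```python
from h import *
HS["blue"]=([100,110,25],[130,255,255])
s=read_state();k=get_image("wrist");cv2.imwrite("pics/w24.png",k[:,:,::-1]);print(s["eef_pos"],s["contact_force"],s["opening"])
W=cam("wrist",s)
for c in("blue","red"):
  for x in blobs(k,c,6):
    r=cv2.minAreaRect(x);w=np.array([onz(W,p,.053)[:2] for p in cv2.boxPoints(r)]);print(c,cv2.boundingRect(x),onz(W,r[0],.053)[:2].round(4),np.linalg.norm(w[1]-w[0]).round(4),np.linalg.norm(w[2]-w[1]).round(4))
print(go((.45,.30,.33),sc(-60,0)))
```

```text
[ 0.48201738 -0.14804886  0.25034069] [-0.1094585 -0.0786261 -0.280012 ] -0.002299908913573203
blue (155, 339, 7, 11) [ 0.3357 -0.3565] 0.0161 0.0041
blue (230, 129, 48, 74) [ 0.4793 -0.1468] 0.0775 0.0474
red (241, 202, 24, 7) [ 0.4732 -0.1898] 0.0247 0.0068
red (245, 129, 21, 2) [ 0.485  -0.1102] 0.0202 0.001
(array([44.15, -8.12, -8.16]), array([  0.12,  -0.  , -36.47]))
```

>>> step_arm([
  [[3,0,-3,0,0,0,0],[8,0,-8,0,0,0,0],[14,0,-8,0,0,0,0],[20,-1,-8,0,0,0,0],[26,-1,-8,0,0,0,0],[32,-2,-8,0,0,0,0],[35,-2,-8,0,0,0,0],[35,-2,-8,0,0,0,0]],
])

```text
time_s: 49.7
eef_pos: [0.4991, 0.2048, 0.3249]
tcp_rot: [-2.337, -2.096, 0.006]
contact_force: [0.2, -0.2, -0.2]
opening: 0.0
```

>>> step_arm([
  [[3,-2,0,0,0,0,0],[7,-6,0,0,0,0,0],[11,-10,0,0,0,0,0],[15,-14,0,0,0,0,0],[19,-18,0,0,0,0,0],[23,-22,0,0,0,0,0],[27,-25,0,0,0,0,0],[32,-28,0,0,0,0,0],[32,-28,0,0,0,0,0]],
])

```text
time_s: 50.82
eef_pos: [0.255, 0.5539, 0.3247]
tcp_rot: [-2.338, -2.098, 0.007]
contact_force: [0.9, 0.4, -0.4]
opening: 0.003
```

Run:
```python
from h import *
s=read_state();print(s["eef_pos"],s["time_s"])
i=get_image("top");j=get_image("scene")
a=cv2.resize(i[170:310,100:370],(760,394),interpolation=2);b=np.hstack([cv2.resize(j[110:290,110:320],(380,206*380//240),interpolation=2),cv2.resize(j[180:250,180:250],(380,206*380//240),interpolation=2)])
b=b[:200] if b.shape[0]<200 else cv2.resize(b,(760,206))
cv2.imwrite("pics/fin.png",np.vstack([a,b])[:,:,::-1])
HS["orange"]=([3,140,60],[17,255,255])
for n,I in(("top",i),("scene",j)):
    for x in blobs(I,"orange",5): print(n,cv2.contourArea(x),cv2.boundingRect(x))
```

```text
[0.25500758 0.55391627 0.3247132 ] 50.825
scene 19.5 (283, 145, 12, 7)
```

View pics/fin.png

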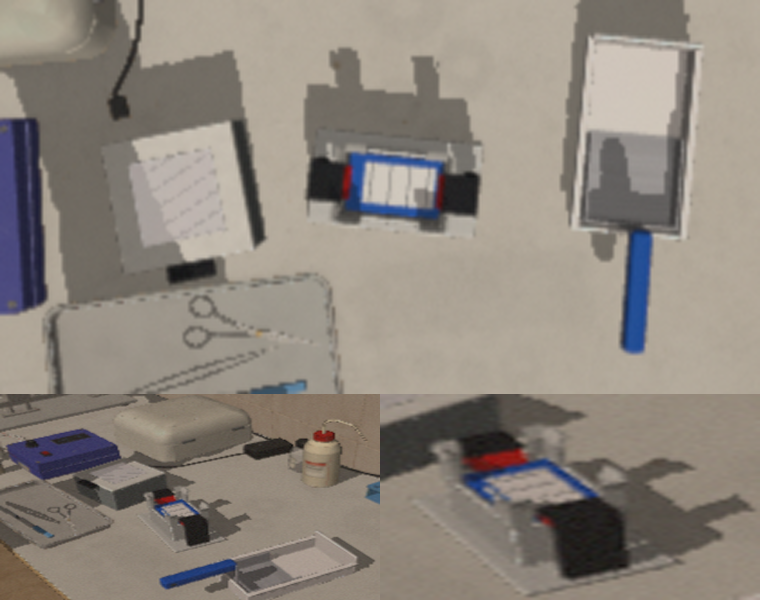

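The final view shows the lid lying shut at (190,195) with its tab at (190,270), the blue cassette level between both red catches at (395,185), and the scoop flat in the tray at (635,185). No lump is loose and both bottles are in place.

```bash
python3 -c "
from plant import manip
print(manip.job_done())"
```

```text
the job is handed in; nothing more can be done
None
```

The job is done and handed in, with the arm clear, at about 51 s of the 208 s allowed.

- **Lumps:** all five went from the tray into the bin with the scoop. I counted five across two views before shutting the lid, and none showed anywhere else at the end.
- **Lid:** I shut it with the scoop still in hand. I pulled it over with the pan's back wall, then pressed it flat with the pan's underside. It pushed back with 45 N at the closed height, and the last pictures show it lying flat.
- **Scoop:** it lies flat in its tray again, about 6 mm to the side of where it lay. My first try at laying it touched a tray wall at about 36 N because it was roughly 10 mm off to the side. I lifted it, shifted it and lowered it cleanly.
- **Cassettes:** the yellow and then the blue one (only two were present) are pressed in under both red catches. The spring force was about 2 N after each push. The view above each showed about 73–77 mm of cassette between the red catches, and the last picture shows the blue one level between them.
- **Bottles:** I did not touch them. The last picture shows the wash bottle upright in its place; the reagent bottle is only partly visible behind it.

Two readings were out of line. The scoop jammed against the front lumps at about 49 N before a slight sideways jiggle freed it, above the 20 N the task expected. The wrist camera put the blue cassette 6 mm from the top camera's position; I went between the two and the grasp came out centred.

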